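Take the sieve set apart and hang its strainer to dry

TASK

Take the nested sieve set apart from the top down: first stand the clear cover, knob up, in the middle of the cork mat; next hang the strainer basket by the middle of its red strap on the drying carousel's one empty hook, which must end up turned to the front, towards the robot; last stand the green cup upright in the middle of the blue mat. Drop nothing, leave the white dish where it stands, and do not push the other things about.

Things in the scene. Friction and masses are not known exactly. Their poses are not given: they have to be found in the camera images.
- cover: clear plastic dome cover, a straight upside-down cup 104 outside dia, 3 wall, 127 tall, with an orange cylindrical knob (26 dia, 34 tall) on top; 0.16 kg. Origin: centre of its open lower rim, z up. It starts loose on the white dish's rim, over the basket; lift it at least 120 straight up to clear the basket's strap (4 to spare at the strap's ends)
- cover_knob (a point): point on the axis of the cover's knob, 148 above the cover's rim, 21 above its roof and 13 below the knob's top; a good height to pinch
- basket: steel strainer basket hanging in the green cup: bowl 54 dia at the top, 48 at the bottom, with a flange 72 dia (45 to 49 above its bottom) that rests on the cup's rim, and a rigid bail: two uprights at local y = -40 and +40 carrying a straight red strap. 0.08 kg. Origin: centre of its bottom, z up, y along the strap. Lift it 50 straight up to clear the cup
- bail (a point): middle of the red strap, 100 above the basket's bottom. The strap runs along the basket's y: 84 long (76 clear between uprights), 8 wide (basket x), 6 tall, 48 free below it. The hook is 14 wide: pinch the strap across its 8 width about 24 to one side of the middle, so that the hook can pass under the middle, above the bowl. Seated, this point is 3 above the hook's top face
- cup: green plastic cup, 66 outside diameter, 85 tall, 2.5 wall, 0.09 kg, standing in the dish and rising 56 above the dish's rim. Origin: centre of its underside, z up
- dish: heavy white plastic dish, 116 dia, 35 tall, with a well of 74 dia and 29 deep that holds the cup (4 clearance all round); stays where it is. Origin: centre of its underside, on the table
- cork_mat: brown round cork mat, 132 dia, 4 thick, fixed. Origin: centre of its underside
- blue_mat: blue square mat, 100 x 100 x 4, fixed. Origin: centre of its underside
- carousel: fixed grey foot (144 dia, 16 tall) of the drying carousel. Origin: on the turning axis, on the table; x axis along world x. Above turn a blue disc (100 dia, top at 180) and four level steel arms at right angles, top face at 155, 14 wide, 6 thick, 110 long to the end of an upturned tip. Three carry a funnel, a brush and a scoop, fixed on, within 116 of the axis, down to 45 above the table
- rotor (a joint): angle of the carousel in rad, counter-clockwise seen from above; at 0 the empty hook points to -x, the front; turns freely either way with light friction (about 0.05 N m) and stays where left. It starts with the empty hook to the back or the side
- empty_hook (a point): seat of the empty hook: on the top face of its arm (155 above the table), 90 from the carousel's axis; the arm is straight and level from the disc's edge (50 from the axis) to the upturned tip (106 to 110), 22 higher
- crank (a point): the orange upright peg on the carousel's blue disc, for turning it: 14 dia, 36 from the axis, on the opposite side from the empty hook; this point is 28 above the disc and 16 below the peg's top. Pinch it and lead it round the axis
- blue_jar: bystander: closed clear glass jar with a blue lid, 72 dia, 115 tall. Origin: on its underside
- orange_jar: bystander: square clear jar with an orange lid, 52 x 52, 107 tall. Origin: on its underside
- tape: bystander: white paper tape roll lying flat, 60 dia, 24 tall. Origin: on its underside
- petri: bystander: stack of clear petri dishes, 72 dia, 26 tall. Origin: on its underside
- weight: bystander: brass weight with a knob, 40 dia, 54 tall. Origin: on its underside
- brush: bystander: small brush lying flat, about 160 long along its x. Origin: on its underside
- lens: bystander: black hand lens lying flat, about 130 long along its x, 10 tall. Origin: on its underside

How it is judged:
By the outcome, as a careful person would: the job done as asked, in the order asked, and still so for the second after the job is handed in, with the robot touching nothing.
It also fails if it takes over 72 s, if anything falls off the work surface, if the arm or the gripper's body presses on something with over 40 N, if the wrist force passes 120 N, or if a joint passes its speed limit or range.

ROBOT

A 6-joint arm with a two-finger parallel gripper is mounted at the origin on the work surface. World frame = base frame: x ahead of the robot, y to its left, z up, the work surface at z = 0. Lengths are in mm, angles in rad, forces in N, time in s.
With the tool pointing down it reaches from about 375 to 750 mm from the base axis. Payload 9 kg.
Tool frame: the origin (TCP) lies at the very end of the fingers, on their centre line; the grasp point (between the pads) lies 19 mm behind it; z points along the fingers, y is the direction in which the jaws open and shut (so a half turn about z gives the same grasp; the last joint's range is limited). The gripper opens to 85 mm and grips with 20 to 120 N. Pads are 22 mm wide; open, the fingers measure 114 mm over their backs; the gripper's body (76 mm by 85 mm) begins 54 mm behind the grasp point. The pads swing forward as they close: fully open they stand 13 mm farther back than shut.
Start: joints at [-1.507, 0.104, 0.097, 1.564, 0, 1.353], TCP at [166.86, -576.363, 231.331] pointing down, gripper open.
Joint ranges: [-2.99, 2.99], [-0.84, 1.86], [-1.1, 1.16], [-1.84, 2.11], [-1.51, 1.56], [-3.14, 3.14]. Speed limits (rad/s): [2.22, 2.22, 2.57, 3.14, 3.14, 3.14].

INTERFACE

Orientations are given as a 3x3 rotation matrix whose columns are the frame's x, y, z axes.
In Python, from cell import manip gives the robot as it stands.
- The arm moves only by the tool step_arm, never from a script. Its arguments are lists of equal length, an entry for each row: "linear": the shift along the tool's x, y, z as a fraction of full scale, a list of three; "turn": the turn, a rotation vector about the tool's x, y, z as a fraction of full scale, a list of three; "gripper": the gripper's target within -1 to 1 (fully open at 1, half-way at 0, shut at -1). In form: {"linear": [[x, y, z], ...], "turn": [[ax, ay, az], ...], "gripper": [gripper, ...]}. A call has 1 to 12 rows; each row shifts and turns the commanded pose from where the row before left it, along the tool's axes as they then stand; what a row does not reach is not made up. Full scale, the value 1, is 0.8 m for a shift and 360 degrees for a turn. A row lasts 1/10 s, in which the tool goes at most 50 mm and 8.59 degrees, less where a joint would pass 70% of its speed; a pose out of reach is approached as far as the arm can. A call with a number of a shift or a turn outside -1 to 1 is refused whole. A call with a gripper value outside its range is refused whole. The fingers move at their own pace and stop on an object; "grip_force" is the grip in N (left out, the last holds). Time passes only in rows, so rows that do not move let the fingers close. It gives the time, the measured TCP pose, the force and the opening at its end, in the units of the state.
- manip.sense(): the state, without advancing time (a new reading comes with each control period).
- manip.capture(name): name is "side" or "top" or "wrist"; returns the picture (384x512x3 uint8, blue, green, red); there is no depth.
- manip.get_calibration(name): a dict with "fov_y" (degrees; the focal length in pixels is half the picture's height over the tangent of half this angle, whatever the lens; pixels are square), "cx", "cy" (the principal point, pixels), "world_to_cam" (4x4, takes a point from world to camera coordinates). Camera axes: x right, y up, looking along -z (the intrinsics and any distortion apply to the point x, -y, -z); pixel columns grow to the right and rows downward; lengths in mm; the calibration is good to about 2 mm. A picture is of the moment at which its call begins: read the wrist's pose just before it. get_calibration takes no time and is no camera call; for the wrist camera it gives the pose at the moment of the call.
- manip.sign_off(): hands the job in, once; it reports no verdict.
Trained networks look in the newest picture that a camera, given by its name, has taken for a name from the list of things; names that differ only in an ending like _2 or _b are one class to them, and where a whole thing is asked for, a point or a joint stands for the part that bears it (a point fixed in the world has none). Each returns a list of dicts, best first, with "confidence" (0 to 1); they miss things now and then, are a little off and sometimes report something else, mostly with a low value. They report only what shows in the picture. A call takes as long as a camera call.
- manip.outline_of(query, camera): "mask" (384x512 bool, what is visible of it) and "box" ([centre column, centre row, width, height] in pixels, round what is visible of it).
- manip.place_of(query, camera): "uv" ([column, row] in pixels: a listed point, or the origin of a listed thing).
The state is a dict: "clock": time; "joint_pos": joint angles; "dq": joint speeds; "joint_torque": joint torques, N m; "ee_pos": TCP position; "ee_rot": TCP orientation; "force": force on the tool from outside, world axes, zero at the start; "moment": the same for the moment, N m; "grip_width": finger opening in mm.
Only numpy, scipy, OpenCV 4.12 (cv2) and the standard library are available. Lean on these libraries where they do the work, as an engineer would, in place of code of your own. Each camera call takes 0.05 s, during which the arm holds its last target.

## Working session

There is one attempt and no reset: what is moved stays moved. The work goes in short steps, Python scripts to look and compute and a tool call to move; the robot and the scene stay as the last step left them, time stands still between calls to the robot, and variables do not carry over. Pictures are saved under pics/ and viewed, and the job is handed in when it is done.

Besides the shell and the picture viewer there is one more tool, called after "Request:" as name(argument=value, ...) on one line, values as JSON. step_arm: Moves the arm, as the interface text tells. Its arguments: {"type":"object","properties":{"linear":{"type":"array","items":{"type":"array","items":{"type":"number","minimum":-1,"maximum":1}}},"turn":{"type":"array","items":{"type":"array","items":{"type":"number","minimum":-1,"maximum":1}}},"gripper":{"type":"array","items":{"type":"number"}},"grip_force":{"type":"number"}},"required":["linear","turn","gripper"]}

```bash
ls; mkdir -p pics; python3 - <<'E'
from cell import manip
import cv2
print(manip.sense())
for n in ["side","top","wrist"]:
    c=manip.get_calibration(n); print(n,c)
    cv2.imwrite(f"pics/{n}0.png",manip.capture(n))
E
```

```text
pics
{'clock': 0.0, 'joint_pos': array([-1.50671074e+00,  1.04659289e-01,  9.64749671e-02,  1.56387305e+00,
        2.13571787e-05,  1.35310836e+00]), 'dq': array([-0.00030113, -0.00014613, -0.00076849,  0.00032344,  0.00012401,
        0.0005323 ]), 'joint_torque': array([-5.52875790e-04, -5.56935453e+01,  5.03647900e+01,  1.70618843e-02,
       -3.14457957e-04, -6.65669845e-06]), 'ee_pos': array([ 166.83763267, -576.00999478,  230.54887277]), 'ee_rot': array([[ 9.60563809e-01,  2.78059642e-01, -5.94462889e-05],
       [ 2.78059494e-01, -9.60563028e-01,  1.25982609e-03],
       [ 2.93204884e-04, -1.22667295e-03, -9.99999205e-01]]), 'force': array([ 1.0654454 ,  0.59483922, -1.06983296]), 'moment': array([-0.01016147, -0.01836728, -0.03358091]), 'grip_width': 85.50419814910101}
side {'fov_y': 45.716564144469636, 'cx': 257.79072966797025, 'cy': 191.06913707909595, 'world_to_cam': array([[-8.17024369e-01, -5.76602477e-01, -8.74050997e-04,
         3.71893126e+02],
       [ 3.55978139e-01, -5.05599175e-01,  7.85906508e-01,
        -3.29901904e+02],
       [-4.53597559e-01,  6.41793626e-
[... 321 characters left out ...]
      [ 9.69686377e-01, -4.26421790e-02,  2.40603355e-01,
        -5.42778594e+02],
       [-2.40105352e-01,  1.65153962e-02,  9.70606337e-01,
        -1.01576553e+03],
       [ 0.00000000e+00,  0.00000000e+00,  0.00000000e+00,
         1.00000000e+00]])}
wrist {'fov_y': 70.66416392066982, 'cx': 254.90425615122257, 'cy': 190.91823966072766, 'world_to_cam': array([[ 2.77520124e-01, -9.60718525e-01, -1.58024964e-03,
        -5.99263027e+02],
       [ 9.27765771e-01,  2.68427541e-01, -2.59224477e-01,
         3.27129639e+01],
       [ 2.49465940e-01,  7.04739074e-02,  9.65815807e-01,
        -3.78709180e+02],
       [ 0.00000000e+00,  0.00000000e+00,  0.00000000e+00,
         1.00000000e+00]])}
```

View pics/side0.png

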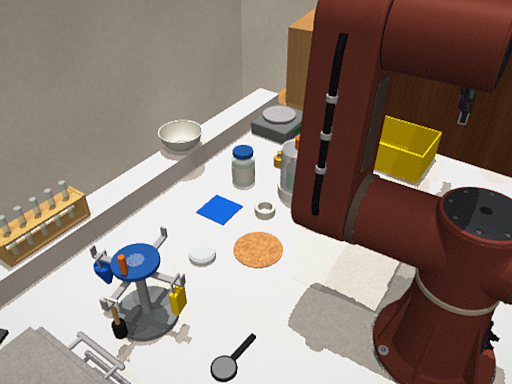

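View pics/top0.png

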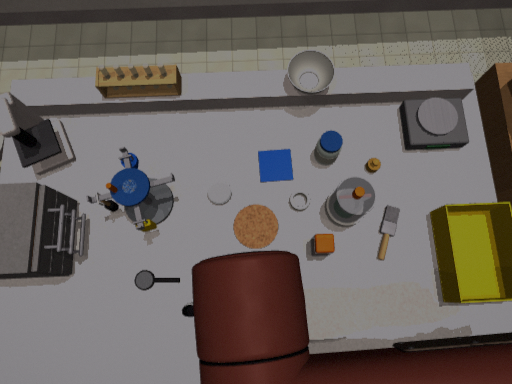

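View pics/wrist0.png

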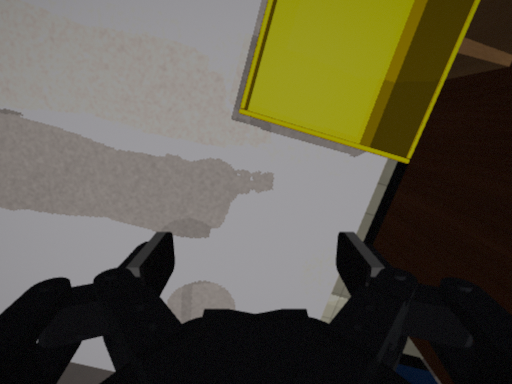

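```bash
cat > h.py <<'E'
import numpy as np, cv2
from cell import manip
def K(c):
    f=192/np.tan(np.radians(c["fov_y"]/2)); return f,c["cx"],c["cy"]
def ray(c,uv):
    f,cx,cy=K(c); T=np.array(c["world_to_cam"]); R=T[:3,:3]; t=T[:3,3]
    d=np.array([(uv[0]-cx)/f,-(uv[1]-cy)/f,-1.0]); 
    return -R.T@t, R.T@d
def atz(c,uv,z):
    o,d=ray(c,uv); return o+d*(z-o[2])/d[2]
def proj(c,p):
    f,cx,cy=K(c); T=np.array(c["world_to_cam"]); q=T[:3,:3]@np.array(p,float)+T[:3,3]
    return np.array([cx+f*q[0]/-q[2], cy-f*q[1]/-q[2]])
def tri(obs):
    A=np.zeros((3,3));b=np.zeros(3)
    for c,uv in obs:
        o,d=ray(c,uv); d=d/np.linalg.norm(d); P=np.eye(3)-np.outer(d,d); A+=P;b+=P@o
    p=np.linalg.solve(A,b)
    return p
E
python3 - <<'E'
from h import *
ct=manip.get_calibration("top"); cs=manip.get_calibration("side")
Z=dict(cover=35,cover_knob=183,cup=6,dish=0,cork_mat=0,blue_mat=0,carousel=0,crank=208,empty_hook=155,bail=111,blue_jar=0,orange_jar=0,tape=0,petri=0,weight=0,brush=0,lens=0)
for q,z in Z.items():
    for n,c in (("top",ct),("side",cs)):
        if n=="side" and q not in("crank","empty_hook","carousel","cork_mat","blue_mat"): continue
        r=manip.place_of(q,n)
        print(q,n,[(round(a["confidence"],2),np.round(a["uv"],1).tolist(),np.round(atz(c,a["uv"],z)[:2]).tolist()) for a in r[:2]])
print(manip.sense()["clock"])
im=cv2.imread("pics/top0.png")
cv2.imwrite("pics/t0a.png",cv2.resize(im[130:260,70:230],None,fx=4.5,fy=4.5,interpolation=cv2.INTER_CUBIC))
cv2.imwrite("pics/t0b.png",cv2.resize(im[110:270,230:410],None,fx=3.7,fy=3.7,interpolation=cv2.INTER_CUBIC))
E
```

```text
cover top [(0.6, [349.7, 205.0], [515.0, -296.0])]
cover_knob top [(0.74, [359.6, 193.4], [512.0, -288.0])]
cup top []
dish top [(0.79, [343.8, 210.1], [508.0, -285.0])]
cork_mat top [(0.83, [254.2, 227.0], [469.0, -17.0]), (0.5, [370.7, 167.1], [638.0, -381.0])]
cork_mat side [(0.58, [255.7, 250.9], [470.0, -11.0])]
blue_mat top [(0.62, [275.9, 164.8], [658.0, -91.0])]
blue_mat side [(0.83, [224.7, 212.4], [632.0, -85.0])]
carousel top [(0.81, [149.1, 202.2], [557.0, 294.0]), (0.34, [275.4, 164.2], [660.0, -89.0])]
carousel side [(0.95, [151.7, 313.9], [548.0, 289.0])]
crank top [(0.77, [109.0, 186.3], [550.0, 332.0]), (0.7, [348.8, 203.8], [480.0, -253.0])]
crank side [(0.97, [123.7, 262.4], [543.0, 327.0]), (0.5, [266.9, 212.2], [399.0, 44.0])]
empty_hook top [(0.62, [167.4, 176.6], [586.0, 202.0]), (0.49, [146.8, 199.1], [527.0, 254.0])]
empty_hook side [(0.97, [162.0, 236.8], [578.0, 197.0]), (0.69, [297.1, 183.0], [435.0, -147.0])]
bail top []
blue_jar top []
orange_jar top [(0.91, [320.1, 248.0], [398.0, -206.0])]
tape top [(0.63, [298.5, 202.2], [538.0, -152.0])]
petri top [(0.63, [221.5, 195.5], [568.0, 78.0])]
weight top [(0.67, [326.6, 153.4], [688.0, -249.0]), (0.43, [373.1, 165.2], [644.0, -389.0])]
brush top [(0.63, [385.4, 234.4], [429.0, -401.0])]
lens top [(0.61, [160.6, 282.0], [323.0, 255.0])]
1.25
```

View pics/t0a.png

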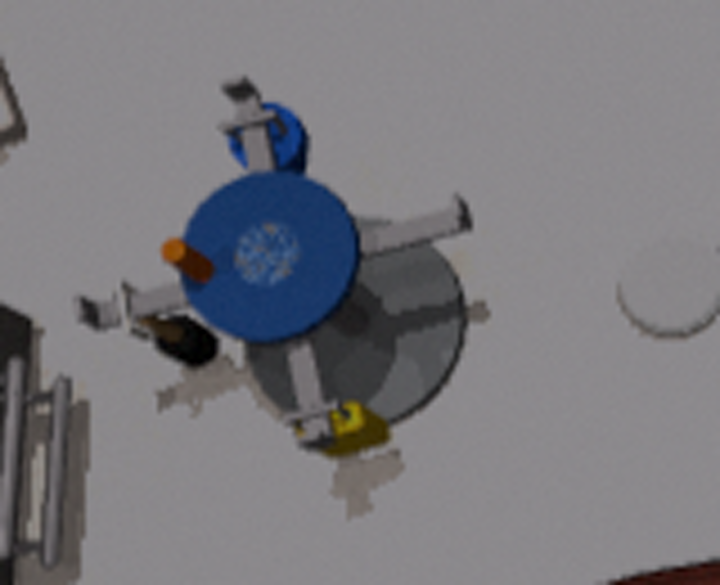

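View pics/t0b.png

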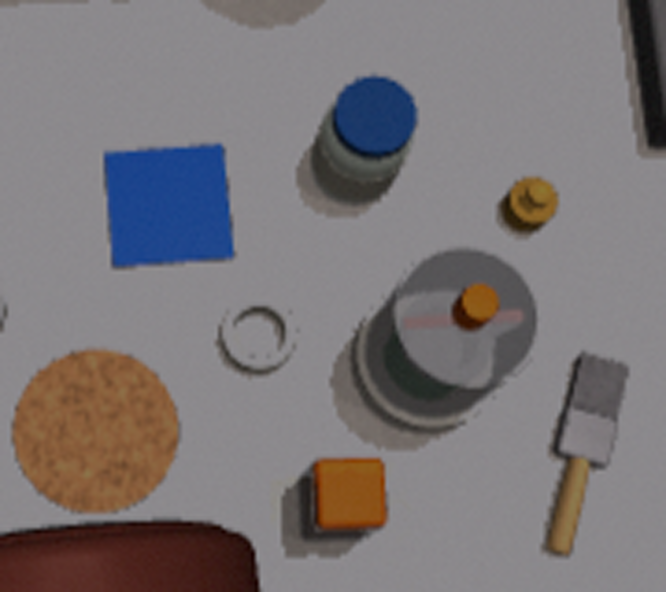

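```bash
cat >> h.py <<'E'
def dl(target,s=None):
    "tool-frame shift to reach TCP target, in mm and full-scale total"
    s=s or manip.sense(); R=np.array(s["ee_rot"]); d=R.T@(np.array(target,float)-s["ee_pos"])
    n=int(np.ceil(np.linalg.norm(d)/48)); 
    print("delta mm",np.round(d,1),"fs",np.round(d/800,4),"rows",n,"per row",np.round(d/800/n,4),"yaw",round(np.degrees(np.arctan2(R[1,0],R[0,0])),2))
def st():
    s=manip.sense(); R=np.array(s["ee_rot"]);print("t",round(s["clock"],2),"pos",np.round(s["ee_pos"],1),"yaw",round(np.degrees(np.arctan2(R[1,0],R[0,0])),2),"tilt",np.round(R[:2,2],4),"F",np.round(s["force"],1),"w",round(s["grip_width"],1),"q",np.round(s["joint_pos"],2))
E
python3 - <<'E'
from h import *
s=manip.sense();R=s["ee_rot"];c=manip.get_calibration("wrist");o,d=ray(c,(256,192));print(R.T@(o-s["ee_pos"]),R.T@d)
E
```

```text
[ 6.61670463e+01  1.61901636e-02 -1.42645841e+02] [-0.26329141  0.00341912  0.96472704]
```

Request:
step_arm(linear=[[0,0,-0.0097],[0,0,-0.0097],[0,0,-0.0097],[0,0,-0.0097],[0,0,-0.0097],[0,0,-0.0097],[0,0,-0.0097],[0,0,-0.0097],[0,0,-0.0097]], turn=[[0,0,-0.0228],[0,0,-0.0228],[0,0,-0.0228],[0,0,-0.0228],[0,0,-0.0228],[0,0,-0.0228],[0,0,-0.0228],[0,0,-0.0228],[0,0,-0.0228]], gripper=[0.2,0.2,0.2,0.2,0.2,0.2,0.2,0.2,0.2])

```text
clock: 2.15
ee_pos: [166.9, -576.3, 301.5]
ee_rot: [[-0.006, 1.0, -0.0], [1.0, 0.006, -0.0], [-0.0, -0.0, -1.0]]
force: [0.5, 0.2, -0.1]
grip_width: 50.8
```

```bash
python3 - <<'E'
from h import *
st(); dl([512,-300,290])
E
```

```text
t 2.15 pos [ 166.9 -576.3  301.5] yaw 90.36 tilt [-0.     -0.0001] F [ 0.5  0.2 -0.1] w 50.8 q [-1.51  0.13  0.26  1.69 -0.    0.06]
delta mm [274.2 346.8  11.5] fs [0.3427 0.4336 0.0143] rows 10 per row [0.0343 0.0434 0.0014] yaw 90.36
```

Request:
step_arm(linear=[[0.0318,0.0434,0.0014],[0.0318,0.0434,0.0014],[0.0318,0.0434,0.0014],[0.0318,0.0434,0.0014],[0.0318,0.0434,0.0014],[0.0318,0.0434,0.0014],[0.0318,0.0434,0.0014],[0.0318,0.0434,0.0014],[0.0318,0.0434,0.0014],[0.0318,0.0434,0.0014],[0,0,0]], turn=[[0,0,0],[0,0,0],[0,0,0],[0,0,0],[0,0,0],[0,0,0],[0,0,0],[0,0,0],[0,0,0],[0,0,0],[0,0,0]], gripper=[0.2,0.2,0.2,0.2,0.2,0.2,0.2,0.2,0.2,0.2,0.2])

```text
clock: 3.25
ee_pos: [517.1, -318.4, 289.5]
ee_rot: [[-0.005, 1.0, 0.001], [1.0, 0.005, 0.001], [0.001, 0.001, -1.0]]
force: [-0.4, -0.2, -0.4]
grip_width: 51.1
```

```bash
cat >> h.py <<'E'
def look(name,queries,tag):
    c=manip.get_calibration(name); im=manip.capture(name); out=im.copy()
    for q,z in queries.items():
        for a in manip.place_of(q,name)[:2]:
            print(q,round(a["confidence"],2),np.round(a["uv"],1),np.round(atz(c,a["uv"],z),1))
            cv2.drawMarker(out,tuple(int(round(v)) for v in a["uv"]),(255,0,255),0,10,1)
    cv2.imwrite(f"pics/{tag}.png",out); cv2.imwrite(f"pics/{tag}_raw.png",im)
    return c,im
E
python3 - <<'E'
from h import *
st(); look("wrist",dict(cover_knob=183,cover=35,dish=0),"w1")
E
```

```text
t 3.25 pos [ 517.1 -318.4  289.5] yaw 90.29 tilt [0.0006 0.0011] F [-0.4 -0.2 -0.4] w 51.1 q [-0.77  0.15  0.25  1.67  0.    0.8 ]
cover_knob 0.92 [250.  155.8] [ 513. -286.  183.]
cover 0.94 [251.6 139.4] [ 513.  -282.1   35. ]
```

View pics/w1.png

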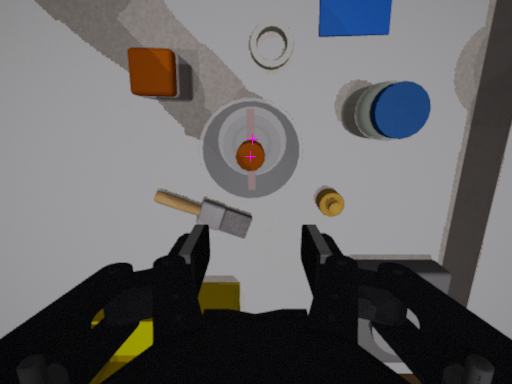

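```bash
python3 - <<'E'
from h import *
dl([513,-285.5,225]);dl([513,-285.5,167])
E
```

```text
delta mm [36.9 -0.4 64.9] fs [ 0.0462 -0.0005  0.0812] rows 2 per row [ 0.0231 -0.0003  0.0406] yaw 89.98
delta mm [ 36.9  -0.4 122.9] fs [ 0.0462 -0.0005  0.1537] rows 3 per row [ 0.0154 -0.0002  0.0512] yaw 89.98
```

Request:
step_arm(linear=[[0.0231,-0.0003,0.03],[0.0231,-0.0002,0.03],[0,0,0.03],[0,0,0.03],[0,0,0.0237],[0,0,0.01],[0,0,0]], turn=[[0,0,0],[0,0,0],[0,0,0],[0,0,0],[0,0,0],[0,0,0],[0,0,0]], gripper=[0.2,0.2,0.2,0.2,0.2,0.2,0.2])

```text
clock: 4.15
ee_pos: [512.5, -285.3, 166.2]
ee_rot: [[0.001, 1.0, -0.001], [1.0, -0.001, 0.001], [0.001, -0.001, -1.0]]
force: [1.0, -0.4, 1.0]
grip_width: 51.1
```

```bash
python3 - <<'E'
from h import *
st(); look("wrist",dict(cover_knob=183),"w2")
E
```

```text
t 4.15 pos [ 512.5 -285.3  166.2] yaw 89.93 tilt [-0.0013  0.0009] F [ 1.  -0.4  1. ] w 51.1 q [-0.73  0.06 -0.06  1.45 -0.    0.84]
cover_knob 0.82 [252.2 249.2] [ 511.6 -284.1  183. ]
```

View pics/w2.png

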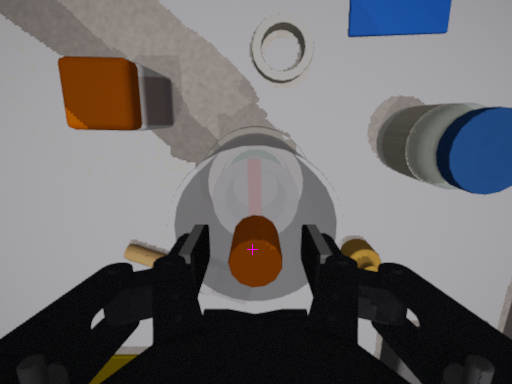

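Request:
step_arm(linear=[[0,0,0],[0,0,0],[0,0,0],[0,0,0],[0,0,0],[0,0,0]], turn=[[0,0,0],[0,0,0],[0,0,0],[0,0,0],[0,0,0],[0,0,0]], gripper=[-0.6,-0.6,-0.6,-0.6,-0.6,-0.6], grip_force=40)

```text
clock: 4.85
ee_pos: [513.8, -285.4, 168.2]
ee_rot: [[-0.0, 1.0, 0.001], [1.0, 0.0, -0.002], [-0.002, 0.001, -1.0]]
force: [-2.5, -0.4, 5.7]
grip_width: 24.8
```

```bash
python3 - <<'E'
from h import *
st(); dl([512.5,-285.3,311])
E
```

```text
t 4.85 pos [ 513.8 -285.4  168.2] yaw 90.02 tilt [ 0.0009 -0.0015] F [-2.5 -0.4  5.7] w 24.8 q [-0.73  0.06 -0.06  1.45 -0.    0.84]
delta mm [-1.000e-01 -1.200e+00 -1.428e+02] fs [-0.0002 -0.0015 -0.1785] rows 3 per row [-0.0001 -0.0005 -0.0595] yaw 90.02
```

Request:
step_arm(linear=[[0,0,-0.01],[0,0,-0.03],[0,0,-0.04],[0,0,-0.04],[0,0,-0.04],[0,0,-0.02],[0,0,0]], turn=[[0,0,0],[0,0,0],[0,0,0],[0,0,0],[0,0,0],[0,0,0],[0,0,0]], gripper=[-0.6,-0.6,-0.6,-0.6,-0.6,-0.6,-0.6])

```text
clock: 5.55
ee_pos: [514.3, -285.4, 314.0]
ee_rot: [[-0.0, 1.0, 0.003], [1.0, 0.0, -0.003], [-0.003, 0.003, -1.0]]
force: [-0.7, -1.3, -3.1]
grip_width: 24.8
```

```bash
python3 - <<'E'
from h import *
st(); c,im=look("top",dict(cork_mat=2,cover_knob=330,bail=111),"t1"); look("side",dict(cork_mat=2),"s1")
hsv=cv2.cvtColor(im,cv2.COLOR_BGR2HSV)
for a in manip.outline_of("cork_mat","top")[:1]:
    m=a["mask"]; ys,xs=np.nonzero(m); print(a["box"],xs.mean(),ys.mean(),atz(c,(xs.mean(),ys.mean()),4))
c=manip.get_calibration("side")
for a in manip.outline_of("cork_mat","side")[:1]:
    m=a["mask"]; ys,xs=np.nonzero(m); print(a["box"],atz(c,a["box"][:2],4))
E
```

```text
t 5.55 pos [ 514.3 -285.4  314. ] yaw 90.03 tilt [ 0.0033 -0.0029] F [-0.7 -1.3 -3.1] w 24.8 q [-0.73  0.1   0.24  1.71  0.    0.84]
cork_mat 0.9 [253.2 226.8] [468.9 -14.    2. ]
cork_mat 0.81 [256.5 253.8] [460.6  -1.9   2. ]
[252.4, 226.7, 41.0, 46.5] 251.96061643835617 223.42123287671234 [478.75965937 -10.74465579   4.        ]
[258.1, 252.7, 50.0, 36.8] [458.36961478  -5.92330554   4.        ]
```

View pics/t1.png

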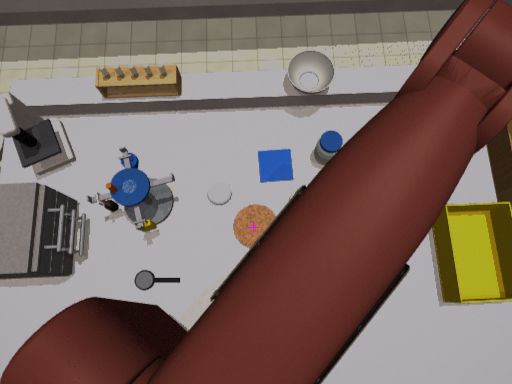

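View pics/s1.png

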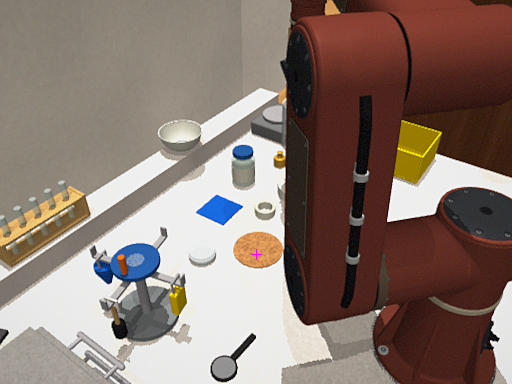

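```bash
cat >> h.py <<'E'
from scipy.optimize import least_squares
def blob(im,lo,hi,near,R=45,mx=1e9):
    hsv=cv2.cvtColor(im,cv2.COLOR_BGR2HSV); m=cv2.inRange(hsv,lo,hi)
    m=cv2.morphologyEx(m,cv2.MORPH_CLOSE,np.ones((3,3),np.uint8))
    n,l,s,ce=cv2.connectedComponentsWithStats(m)
    k=min(range(1,n),key=lambda i:np.hypot(*(ce[i]-near))-0.0+(0 if s[i,4]>60 else 999))
    cs,_=cv2.findContours((l==k).astype(np.uint8),cv2.RETR_EXTERNAL,cv2.CHAIN_APPROX_NONE)
    cn=max(cs,key=len)[:,0,:].astype(float); return cn,s[k]
E
python3 - <<'E'
from h import *
for n,f,near in (("top","pics/top0.png",(255,227)),("side","pics/side0.png",(258,249))):
    c=manip.get_calibration(n); im=cv2.imread(f)
    cn,s=blob(im,(5,90,60),(25,255,255),near); print(s)
    P=np.array([atz(c,p,4)[:2] for p in cn])
    r=least_squares(lambda v:np.hypot(*(P-v[:2]).T)-v[2],[470,-15,66],loss="soft_l1"); print("cork",n,r.x)
for n,f,near in (("top","pics/top0.png",(276,165)),("side","pics/side0.png",(220,209))):
    c=manip.get_calibration(n); im=cv2.imread(f)
    cn,s=blob(im,(100,120,60),(130,255,255),near); print(s)
    P=np.array([atz(c,p,4)[:2] for p in cn],np.float32)
    print("blue",n,cv2.minAreaRect(P))
E
```

```text
[ 234  205   44   43 1519]
cork top [471.25173251 -20.81444862  63.55262296]
[ 234  232   49   36 1385]
cork side [467.3549022  -17.53964475  63.72069006]
[258 149  35  33 988]
blue top ((656.7302856445312, -87.75125885009766), (98.06480407714844, 98.55740356445312), 1.918357253074646)
[196 195  47  30 731]
blue side ((652.5069580078125, -84.55355072021484), (97.18555450439453, 97.19141387939453), 1.9227008819580078)
```

Request:
step_arm(linear=[[0.025,-0.005,0],[0.0495,-0.011,0],[0.05,-0.011,0],[0.045,-0.011,0],[0.024,-0.006,0],[0,0,0],[0,0,0]], turn=[[0,0,0],[0,0,0],[0,0,0],[0,0,0],[0,0,0],[0,0,0],[0,0,0]], gripper=[-0.6,-0.6,-0.6,-0.6,-0.6,-0.6,-0.6])

```text
clock: 6.65
ee_pos: [478.5, -130.4, 310.9]
ee_rot: [[-0.001, 1.0, 0.0], [1.0, 0.001, -0.001], [-0.001, 0.0, -1.0]]
force: [-0.4, 0.3, -0.8]
grip_width: 24.9
```

```bash
python3 - <<'E'
from h import *
st(); c,im=look("wrist",dict(cork_mat=2,cover_knob=330,blue_mat=2),"w3")
E
```

```text
t 6.65 pos [ 478.5 -130.4  310.9] yaw 90.05 tilt [ 0.0003 -0.0007] F [-0.4  0.3 -0.8] w 24.9 q [-0.53 -0.18 -0.03  1.72 -0.    1.04]
cork_mat 0.7 [247.1  87.6] [467.1 -18.7   2. ]
cover_knob 0.75 [253.5 248.7] [ 478.2 -127.7  330. ]
blue_mat 0.71 [359.8 129.8] [650.2 -83.1   2. ]
blue_mat 0.65 [229.3 296.3] [ 430.1 -396.7    2. ]
```

View pics/w3.png

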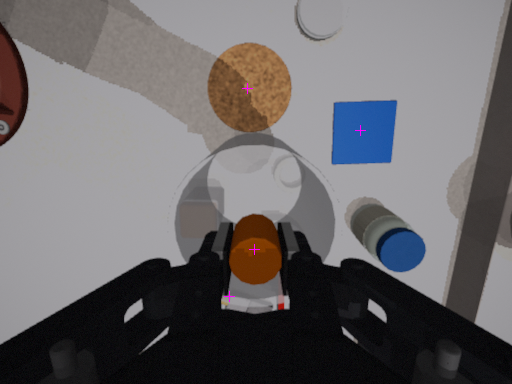

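```bash
python3 - <<'E'
from h import *
c=manip.get_calibration("wrist"); im=cv2.imread("pics/w3_raw.png")
cn,s=blob(im,(5,90,50),(25,255,255),(249,87)); print(s)
P=np.array([atz(c,p,4)[:2] for p in cn])
r=least_squares(lambda v:np.hypot(*(P-v[:2]).T)-v[2],[470,-15,66],loss="soft_l1"); print("cork",r.x)
cn,s=blob(im,(100,120,60),(130,255,255),(363,132)); print(s)
P=np.array([atz(c,p,4)[:2] for p in cn],np.float32)
print("blue",cv2.minAreaRect(P))
dl([469,-19.3,311])
E
```

```text
[ 208   43   83   89 5796]
cork [470.08121497 -21.27004961  64.20131279]
[ 332  101   65   63 3752]
blue ((654.47607421875, -88.71321105957031), (98.53929901123047, 98.29878997802734), 1.6661815643310547)
delta mm [111.8  -9.5  -0.4] fs [ 0.1397 -0.0119 -0.0005] rows 3 per row [ 0.0466 -0.004  -0.0002] yaw 89.95
```

Request:
step_arm(linear=[[0.03,-0.003,0],[0.045,-0.004,0.0],[0.045,-0.003,0.02],[0.018,-0.001,0.04],[0,0,0.05],[0,0,0.05],[0,0,0.04],[0,0,0.012],[0,0,0],[0,0,0]], turn=[[0,0,0],[0,0,0],[0,0,0],[0,0,0],[0,0,0],[0,0,0],[0,0,0],[0,0,0],[0,0,0],[0,0,0]], gripper=[-0.6,-0.6,-0.6,-0.6,-0.6,-0.6,-0.6,-0.6,-0.6,-0.6])

```text
clock: 7.85
ee_pos: [470.4, -20.3, 143.1]
ee_rot: [[0.0, 1.0, 0.002], [1.0, -0.0, -0.001], [-0.001, 0.002, -1.0]]
force: [0.5, -0.7, -1.2]
grip_width: 24.5
```

```bash
python3 - <<'E'
from h import *
st(); dl([469.7,-20,136.5]); c,im=look("wrist",dict(cover_knob=157,cork_mat=0,cover=8),"w4")
E
```

```text
t 7.85 pos [470.4 -20.3 143.1] yaw 89.99 tilt [ 0.0018 -0.0007] F [ 0.5 -0.7 -1.2] w 24.5 q [-0.32 -0.3  -0.44  1.43 -0.    1.25]
delta mm [ 0.3 -0.7  6.6] fs [ 0.0003 -0.0008  0.0082] rows 1 per row [ 0.0003 -0.0008  0.0082] yaw 89.99
cover_knob 0.97 [256.3 248.2] [471.5 -20.  157. ]
cover 0.76 [256.2 182.7] [472.5 -20.3   8. ]
```

View pics/w4.png

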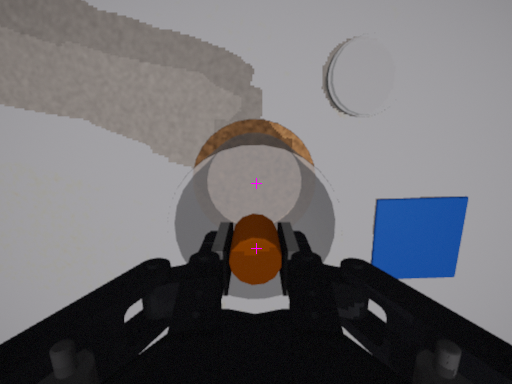

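Request:
step_arm(linear=[[0,-0.001,0.003],[0,0,0.003],[0,0,0.0015],[0,0,0]], turn=[[0,0,0],[0,0,0],[0,0,0],[0,0,0]], gripper=[-0.6,-0.6,-0.6,-0.6])

```text
clock: 8.45
ee_pos: [469.0, -19.9, 137.1]
ee_rot: [[-0.0, 1.0, 0.001], [1.0, 0.0, -0.001], [-0.001, 0.001, -1.0]]
force: [-6.2, 0.5, 14.3]
grip_width: 24.9
```

```bash
python3 - <<'E'
from h import *
st()
E
```

```text
t 8.45 pos [469.  -19.9 137.1] yaw 90.03 tilt [ 0.0015 -0.0009] F [-6.2  0.5 14.3] w 24.9 q [-0.32 -0.3  -0.46  1.42 -0.    1.25]
```

Contact. Open (modestly) and rise.

Request:
step_arm(linear=[[0,0,-0.0005],[0,0,0],[0,0,0],[0,0,0],[0,0,-0.01],[0,0,-0.04],[0,0,-0.05],[0,0,-0.05],[0,0,-0.03]], turn=[[0,0,0],[0,0,0],[0,0,0],[0,0,0],[0,0,0],[0,0,0],[0,0,0],[0,0,0],[0,0,0]], gripper=[0,0,0,0,0,0,0,0,0])

```text
clock: 9.35
ee_pos: [469.2, -19.9, 283.5]
ee_rot: [[-0.0, 1.0, 0.003], [1.0, 0.0, -0.001], [-0.001, 0.003, -1.0]]
force: [0.6, -0.0, -0.3]
grip_width: 42.7
```

```bash
python3 - <<'E'
from h import *
st(); c,im=look("wrist",dict(cover_knob=152,cork_mat=0,cover=4),"w5")
ct=manip.get_calibration("top");cs=manip.get_calibration("side")
it=cv2.imread("pics/t1_raw.png")
im=manip.capture("top");r=manip.place_of("crank","top")[:1];h=manip.place_of("empty_hook","top")[:1];k=manip.place_of("carousel","top")[:1]
manip.capture("side");r2=manip.place_of("crank","side")[:1];h2=manip.place_of("empty_hook","side")[:1]
for a,b in ((r,r2),(h,h2)):
  if a and b: print(a[0]["confidence"],b[0]["confidence"],tri([(ct,a[0]["uv"]),(cs,b[0]["uv"])]))
# disc fit
for n,f,near in (("top","pics/top0.png",(130,187)),("side","pics/side0.png",(135,262))):
    c=manip.get_calibration(n); i=cv2.imread(f)
    cn,s=blob(i,(100,120,40),(130,255,255),near); print(s)
    P=np.array([atz(c,p,180)[:2] for p in cn])
    q=least_squares(lambda v:np.hypot(*(P-v[:2]).T)-v[2],[550,290,50],loss="soft_l1"); print("disc",n,q.x)
E
```

```text
t 9.35 pos [469.2 -19.9 283.5] yaw 90.02 tilt [ 0.0033 -0.0012] F [ 0.6 -0.  -0.3] w 42.7 q [-0.32 -0.28 -0.17  1.68 -0.    1.25]
cover_knob 0.79 [254.3 182.9] [469.6 -19.3 152. ]
cover_knob 0.22 [366.6 201.9] [588.8 -40.2 152. ]
cover 0.8 [255. 159.] [471.  -16.2   4. ]
0.91 0.88 [551.19716244 331.69639776 208.70645506]
0.66 0.73 [576.99602582 200.84957061 156.92509627]
[ 111  153   39   53 1225]
disc top [560.72465662 290.29749151  50.54246747]
[  94  244   66   40 1494]
disc side [552.59594827 301.24692395  52.73397909]
```

View pics/w5.png

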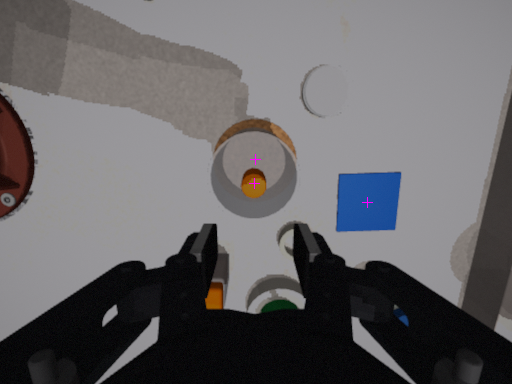

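Request:
step_arm(linear=[[0.03,0.009,-0.02],[0.055,0.018,-0.02],[0.055,0.018,0],[0.055,0.018,0],[0.055,0.018,0],[0.055,0.018,0],[0.03,0.009,0],[0,0,0],[0,0,0]], turn=[[0,0,0],[0,0,0],[0,0,0],[0,0,0],[0,0,0],[0,0,0],[0,0,0],[0,0,0],[0,0,0]], gripper=[0,0,0,0,0,0,0,0,0])

```text
clock: 10.8
ee_pos: [554.8, 248.6, 311.0]
ee_rot: [[-0.001, 1.0, -0.001], [1.0, 0.001, -0.001], [-0.001, -0.001, -1.0]]
force: [-0.8, -1.1, -0.3]
grip_width: 42.5
```

```bash
python3 - <<'E'
from h import *
st(); c,im=look("wrist",dict(crank=208,empty_hook=155,carousel=0),"w6")
E
```

```text
t 10.8 pos [554.8 248.6 311. ] yaw 90.08 tilt [-0.0011 -0.0006] F [-0.8 -1.1 -0.3] w 42.5 q [ 0.21  0.17  0.31  1.72 -0.    1.78]
crank 0.6 [249.  102.3] [550.  327.6 208. ]
empty_hook 0.93 [275.  215.4] [578.8 204.3 155. ]
carousel 0.66 [275.2 215.5] [591.4 146.9   0. ]
```

View pics/w6.png

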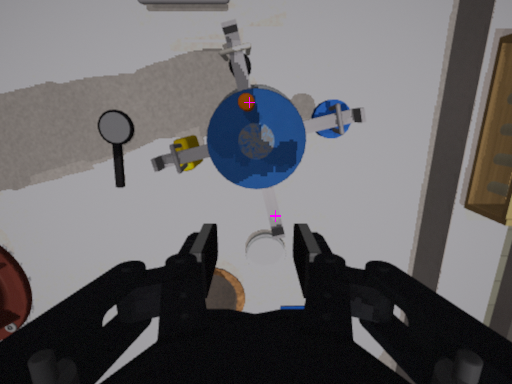

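```bash
python3 - <<'E'
from h import *
c=manip.get_calibration("wrist"); im=cv2.imread("pics/w6_raw.png")
cn,s=blob(im,(100,100,30),(130,255,255),(257,138)); print(s)
P=np.array([atz(c,p,180)[:2] for p in cn])
q=least_squares(lambda v:np.hypot(*(P-v[:2]).T)-v[2],[550,290,50],loss="soft_l1"); print("disc",q.x)
A=q.x[:2]
cn,s=blob(im,(3,150,80),(18,255,255),(246,102));print("peg top",s,cn.mean(0),atz(c,cn.mean(0),224))
for n,p,z in (("crank",(249,102.3),208),("hook",(275,215.4),155),("pegtop",cn.mean(0),224)):
    d=atz(c,p,z)[:2]-A; print(n,np.hypot(*d),np.degrees(np.arctan2(d[1],d[0])))
E
```

```text
[ 207   88   99  101 6857]
disc [556.65797031 291.67852098  48.76404614]
peg top [238  93  16  17 218] [245.73333333 101.17777778] [548.25372614 326.42467352 224.        ]
crank 35.256006916775696 99.92237076664416
hook 91.73409321815727 -75.78573461776139
pegtop 35.748096965705194 103.59729749621738
```

```bash
python3 - <<'E'
from h import *
st();dl([548.3,326.5,191])
E
```

```text
t 11.0 pos [555.  247.4 312. ] yaw 89.95 tilt [ 0.0003 -0.0001] F [-0.  -0.4 -0.5] w 43.0 q [ 0.2   0.17  0.31  1.72 -0.    1.78]
delta mm [ 79.1  -6.8 121. ] fs [ 0.0989 -0.0085  0.1513] rows 4 per row [ 0.0247 -0.0021  0.0378] yaw 89.95
```

Request:
step_arm(linear=[[0.03,-0.003,0.01],[0.04,-0.003,0.02],[0.0289,-0.0025,0.02],[0,0,0.03],[0,0,0.035],[0,0,0.026],[0,0,0.01],[0,0,0]], turn=[[0,0,0],[0,0,0],[0,0,0],[0,0,0],[0,0,0],[0,0,0],[0,0,0],[0,0,0]], gripper=[0,0,0,0,0,0,0,0])

```text
clock: 11.8
ee_pos: [547.8, 326.6, 190.2]
ee_rot: [[0.001, 1.0, -0.001], [1.0, -0.001, -0.001], [-0.001, -0.001, -1.0]]
force: [-0.2, 0.4, 0.4]
grip_width: 42.8
```

```bash
python3 - <<'E'
from h import *
st();look("wrist",dict(crank=208),"w7")
E
```

```text
t 11.8 pos [547.8 326.6 190.2] yaw 89.97 tilt [-0.0015 -0.0006] F [-0.2  0.4  0.4] w 42.8 q [ 0.33  0.22  0.15  1.5  -0.    1.9 ]
crank 0.97 [254.9 253.2] [548.2 326.1 208. ]
```

View pics/w7.png

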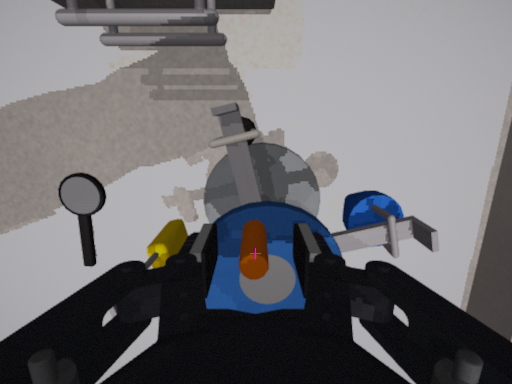

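Request:
step_arm(linear=[[0,0,0],[0,0,0],[0,0,0],[0,0,0],[0,0,0]], turn=[[0,0,0],[0,0,0],[0,0,0],[0,0,0],[0,0,0]], gripper=[-1,-1,-1,-1,-1], grip_force=20)

```text
clock: 12.4
ee_pos: [548.6, 327.7, 192.3]
ee_rot: [[-0.0, 1.0, 0.002], [1.0, 0.0, 0.001], [0.001, 0.002, -1.0]]
force: [-0.4, 0.5, 5.7]
grip_width: 13.0
```

```bash
python3 - <<'E'
from h import *
st(); p=manip.sense()["ee_pos"][:2]; A=np.array([556.7,291.7]); print(np.hypot(*(p-A)))
a0=np.arctan2(p[1]-A[1],p[0]-A[0]); print(np.degrees(a0))
an=np.linspace(a0,0,23); r=36
q=np.c_[np.sin(an),np.cos(an)]*r/800; print(np.round(np.diff(q,axis=0),4).tolist())
E
```

```text
t 12.4 pos [548.6 327.7 192.3] yaw 90.02 tilt [0.0017 0.0007] F [-0.4  0.5  5.7] w 13.0 q [0.33 0.22 0.15 1.5  0.   1.9 ]
36.93772424471635
102.65029835833495
[[0.0007, 0.0036], [0.0004, 0.0036], [0.0001, 0.0037], [-0.0002, 0.0037], [-0.0005, 0.0036], [-0.0008, 0.0036], [-0.0011, 0.0035], [-0.0014, 0.0034], [-0.0017, 0.0033], [-0.0019, 0.0031], [-0.0022, 0.003], [-0.0024, 0.0028], [-0.0026, 0.0026], [-0.0028, 0.0023], [-0.003, 0.0021], [-0.0032, 0.0018], [-0.0033, 0.0016], [-0.0034, 0.0013], [-0.0035, 0.001], [-0.0036, 0.0007], [-0.0036, 0.0004], [-0.0037, 0.0001]]
```

Request:
step_arm(linear=[[0.0007,0.0036,0],[0.0004,0.0036,0],[0.0001,0.0037,0],[-0.0002,0.0037,0],[-0.0005,0.0036,0],[-0.0008,0.0036,0],[-0.0011,0.0035,0],[-0.0014,0.0034,0],[-0.0017,0.0033,0],[-0.0019,0.0031,0],[-0.0022,0.003,0]], turn=[[0,0,0],[0,0,0],[0,0,0],[0,0,0],[0,0,0],[0,0,0],[0,0,0],[0,0,0],[0,0,0],[0,0,0],[0,0,0]], gripper=[-1,-1,-1,-1,-1,-1,-1,-1,-1,-1,-1])

```text
clock: 13.5
ee_pos: [578.0, 321.4, 191.7]
ee_rot: [[-0.001, 1.0, -0.001], [1.0, 0.001, 0.001], [0.001, -0.001, -1.0]]
force: [-6.1, 5.9, 5.3]
grip_width: 12.8
```

```bash
python3 - <<'E'
from h import *
st();look("wrist",dict(crank=208),"w8")
E
```

```text
t 13.5 pos [578.  321.4 191.7] yaw 90.06 tilt [-0.0008  0.0013] F [-6.1  5.9  5.3] w 12.8 q [0.31 0.29 0.23 1.51 0.   1.88]
crank 0.67 [255.7 252.4] [578.9 320.5 208. ]
```

View pics/w8.png

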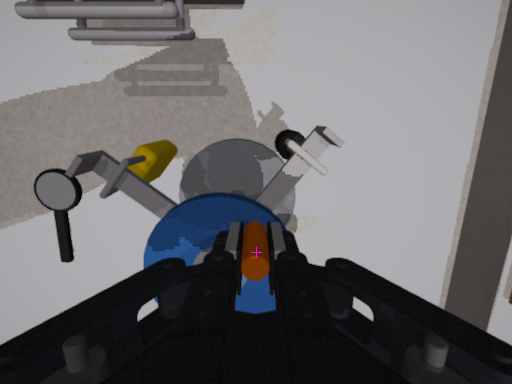

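Request:
step_arm(linear=[[-0.0024,0.0028,0],[-0.0026,0.0026,0],[-0.0028,0.0023,0],[-0.003,0.0021,0],[-0.0032,0.0018,0],[-0.0033,0.0016,0],[-0.0034,0.0013,0],[-0.0035,0.001,0],[-0.0036,0.0007,0],[-0.0036,0.0004,0],[-0.0037,0.0001,0],[0,0,0]], turn=[[0,0,0],[0,0,0],[0,0,0],[0,0,0],[0,0,0],[0,0,0],[0,0,0],[0,0,0],[0,0,0],[0,0,0],[0,0,0],[0,0,0]], gripper=[-1,-1,-1,-1,-1,-1,-1,-1,-1,-1,-1,-1])

```text
clock: 14.8
ee_pos: [591.5, 293.0, 191.3]
ee_rot: [[-0.001, 1.0, -0.001], [1.0, 0.001, 0.001], [0.001, -0.001, -1.0]]
force: [-4.4, 2.5, 4.1]
grip_width: 13.3
```

```bash
python3 - <<'E'
from h import *
st();c,im=look("wrist",dict(crank=208),"w9")
E
```

```text
t 14.8 pos [591.5 293.  191.3] yaw 90.04 tilt [-0.0006  0.001 ] F [-4.4  2.5  4.1] w 13.3 q [0.26 0.29 0.23 1.51 0.   1.83]
crank 0.75 [255.3 251.7] [592.1 292.7 208. ]
```

View pics/w9.png

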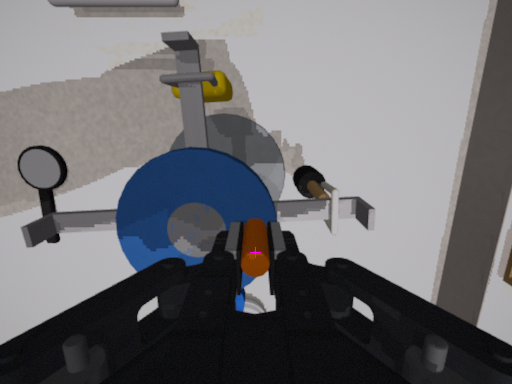

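```bash
python3 - <<'E'
from h import *
c=manip.get_calibration("wrist"); im=cv2.imread("pics/w9_raw.png")
cn,s=blob(im,(100,100,30),(130,255,255),(196,225)); print(s)
P=np.array([atz(c,p,180)[:2] for p in cn]); P=P[[ (p[1]<245) and not(225<p[0]<290 and p[1]>200) for p in cn]]
q=least_squares(lambda v:np.hypot(*(P-v[:2]).T)-v[2],[556,290,50],loss="soft_l1"); print("disc",q.x)
cv2.imwrite("pics/w9z.png",cv2.resize(im[190:250,10:140],None,fx=6,fy=6,interpolation=cv2.INTER_CUBIC))
cv2.imwrite("pics/w9y.png",cv2.resize(im[180:250,280:390],None,fx=6,fy=6,interpolation=cv2.INTER_CUBIC))
E
```

```text
[  116   147   161   126 10953]
disc [556.71905372 294.95383751  47.47963394]
```

View pics/w9z.png

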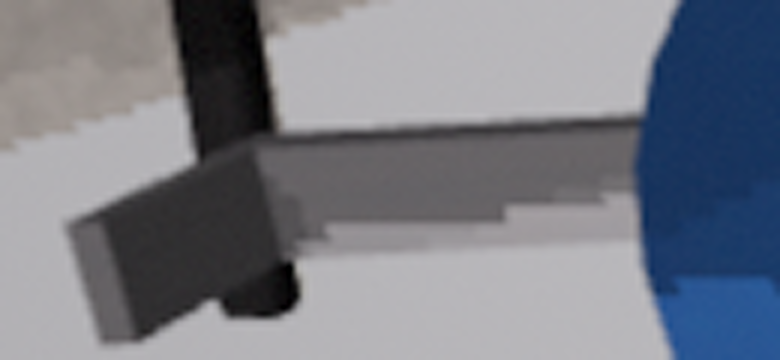

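View pics/w9y.png

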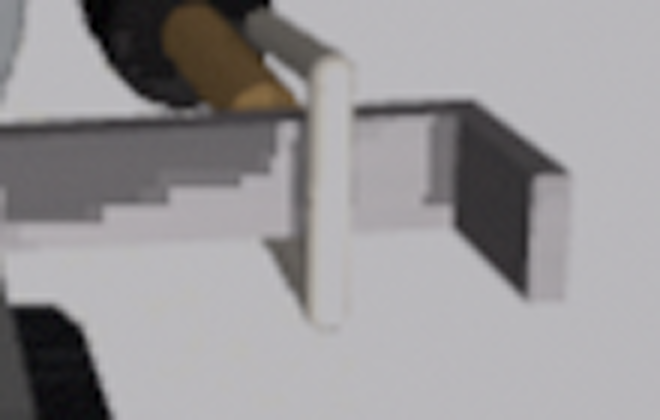

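```bash
python3 - <<'E'
from h import *
c=manip.get_calibration("wrist")
L=np.array([(58.3,232),(115.8,230),(281.7,220.8),(355.8,218)])
U=np.array([(10+275/6,190+140/6),(10+640/6,190+124/6),(280+10/6,180+130/6),(280+470/6,180+107/6)])
for S in (L,U):
    W=np.array([atz(c,p,155)[:2] for p in S]); print(np.round(W,1).tolist()); print(np.degrees(np.polyfit(W[:,0],W[:,1],1)[0]))
E
```

```text
[[451.7, 280.4], [492.9, 282.0], [610.9, 288.9], [662.9, 291.1]]
3.006988512420554
[[452.6, 294.5], [495.5, 296.5], [610.5, 303.1], [663.3, 305.8]]
3.1282922917986804
```

```bash
python3 - <<'E'
from h import *
for n in("top","side"):
    c,im=look(n,dict(empty_hook=155,crank=208),n+"2")
im=cv2.imread("pics/top2_raw.png");cv2.imwrite("pics/t2z.png",cv2.resize(im[120:260,60:240],None,fx=4,fy=4,interpolation=cv2.INTER_CUBIC))
im=cv2.imread("pics/side2_raw.png");cv2.imwrite("pics/s2z.png",cv2.resize(im[210:350,60:240],None,fx=4,fy=4,interpolation=cv2.INTER_CUBIC))
E
```

```text
empty_hook 0.91 [134.1 220.9] [471.7 284.7 155. ]
empty_hook 0.72 [220.8 194.2] [532.1  63.6 155. ]
crank 0.92 [122.7 168.2] [595.6 300.2 208. ]
crank 0.56 [255.6 218.6] [453.9 -24.5 208. ]
empty_hook 0.6 [171.5 284.4] [465.1 284.7 155. ]
crank 0.8 [119.6 246.2] [583.5 301.9 208. ]
crank 0.34 [296.  193.9] [380.8 -48.1 208. ]
```

View pics/t2z.png

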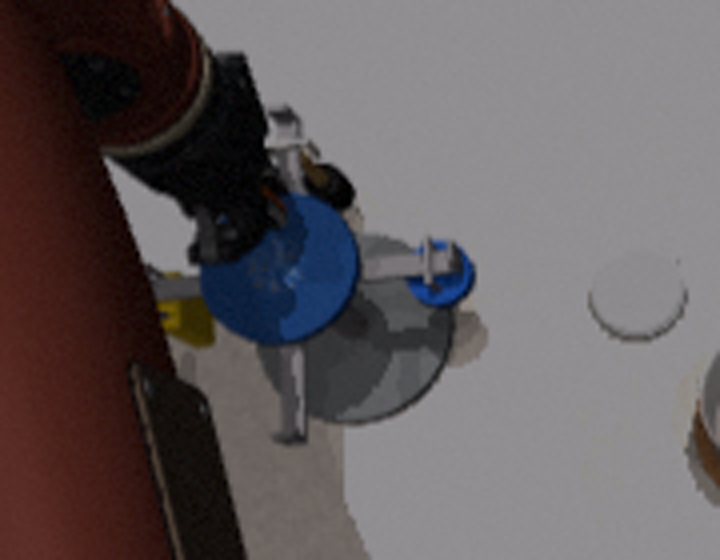

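View pics/s2z.png

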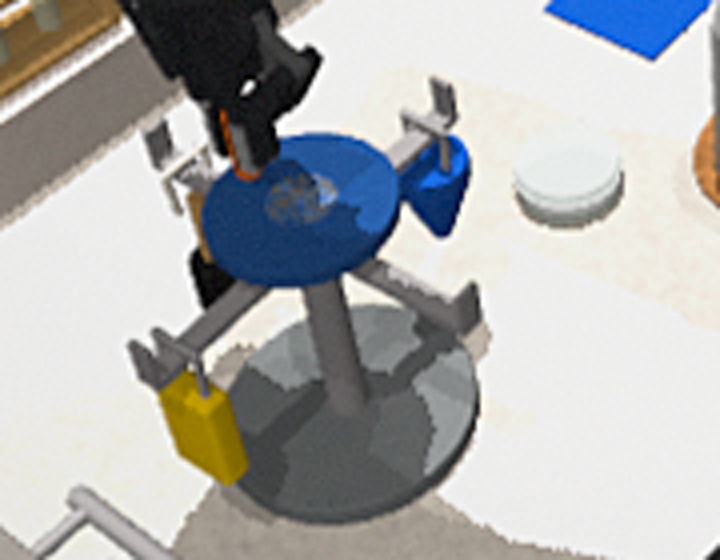

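```bash
python3 - <<'E'
from h import *
c=manip.get_calibration("top")
def z(p): return atz(c,(60+p[0]/4,120+p[1]/4),155)[:2]
a,b=z((295,350)),z((291,432)); d=b-a; print(a,b,np.degrees(np.arctan2(d[1],d[0])))
a,b=z((160,287)),z((420,262)); d=b-a; print(a,b,np.degrees(np.arctan2(d[1],d[0])))
E
```

```text
[506.66671778 286.90363842] [453.58003905 287.45395292] 179.40607380381672
[552.31889476 375.50429923] [561.78857287 208.0657332 ] -86.76302049826549
```

Request:
step_arm(linear=[[-0.0014,0,0],[-0.0012,0,0],[0,0,0],[0,0,0]], turn=[[0,0,0],[0,0,0],[0,0,0],[0,0,0]], gripper=[-1,-1,-1,-1])

```text
clock: 15.6
ee_pos: [591.6, 291.3, 191.3]
ee_rot: [[-0.001, 1.0, -0.0], [1.0, 0.001, 0.001], [0.001, -0.0, -1.0]]
force: [-3.8, 4.4, 3.6]
grip_width: 13.2
```

```bash
python3 - <<'E'
from h import *
st();c,im=look("wrist",dict(crank=208),"w10")
cv2.imwrite("pics/w10z.png",np.vstack([cv2.resize(im[190:250,10:140],(780,300),interpolation=cv2.INTER_CUBIC),cv2.resize(im[190:250,270:400],(780,300),interpolation=cv2.INTER_CUBIC)]))
E
```

```text
t 15.6 pos [591.6 291.3 191.3] yaw 90.06 tilt [-0.0004  0.0013] F [-3.8  4.4  3.6] w 13.2 q [0.26 0.28 0.23 1.51 0.   1.83]
crank 0.58 [258.1 252.5] [593.6 290.6 208. ]
```

View pics/w10z.png

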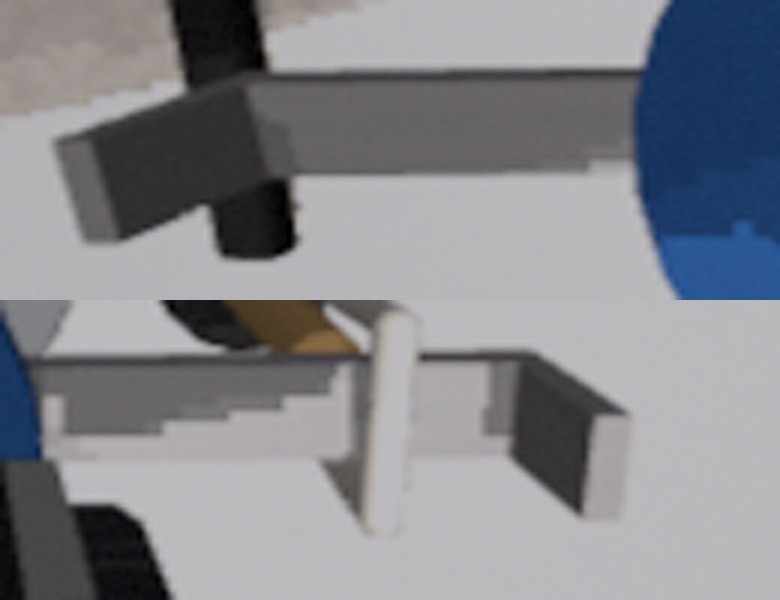

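Request:
step_arm(linear=[[-0.001,0,0],[0,0,0],[0,0,0],[0,0,0],[0,0,0],[0,0,0]], turn=[[0,0,0],[0,0,0],[0,0,0],[0,0,0],[0,0,0],[0,0,0]], gripper=[-1,-1,-0.4,-0.3,-0.3,-0.3])

```text
clock: 16.3
ee_pos: [592.1, 289.4, 190.8]
ee_rot: [[-0.0, 1.0, -0.0], [1.0, 0.0, -0.0], [-0.0, -0.0, -1.0]]
force: [-0.0, 0.7, 0.1]
grip_width: 29.8
```

```bash
python3 - <<'E'
from h import *
st();c,im=look("wrist",dict(crank=208),"w11")
cv2.imwrite("pics/w11z.png",np.vstack([cv2.resize(im[190:250,10:140],(780,300),interpolation=cv2.INTER_CUBIC),cv2.resize(im[190:250,270:400],(780,300),interpolation=cv2.INTER_CUBIC)]))
E
```

```text
t 16.3 pos [592.1 289.4 190.8] yaw 90.01 tilt [-0.     -0.0003] F [-0.   0.7  0.1] w 29.8 q [ 0.26  0.28  0.22  1.51 -0.    1.83]
crank 0.9 [257.2 246.4] [593.7 292.4 208. ]
```

View pics/w11z.png

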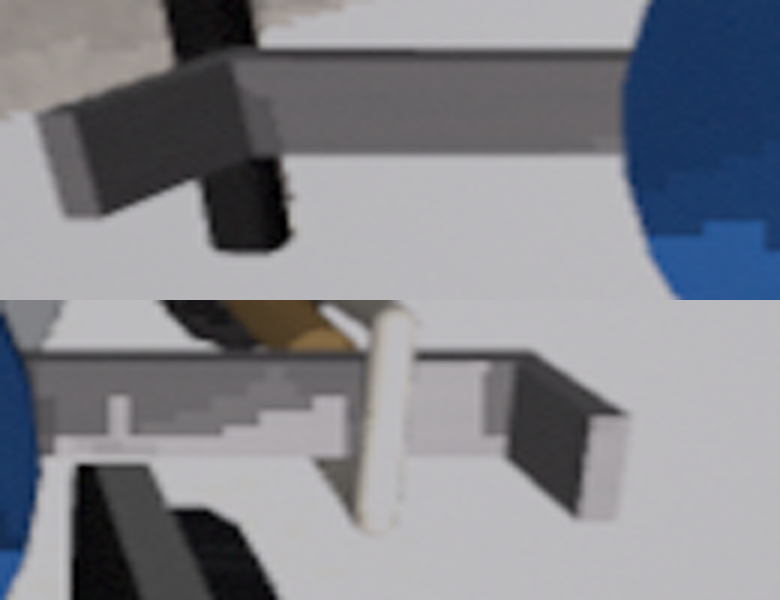

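```bash
python3 - <<'E'
from h import *
c=manip.get_calibration("wrist")
for nm,S in (("low",[(55.8,220.8),(113,220.8),(280,221.2),(354,221.2)]),("up",[(50,201),(113,201),(276,201.5),(358,201.5)]),("innertip",[(51,211)])):
    print(nm,[np.round(atz(c,p,155)[:2],1).tolist() for p in S])
dl([592,289.4,320]); dl([512,-250,320])
E
```

```text
low [[452.6, 285.7], [492.8, 285.6], [610.2, 285.2], [662.4, 285.2]]
up [[451.4, 300.2], [494.8, 300.2], [607.1, 299.8], [663.7, 299.7]]
innertip [[450.7, 293.0]]
delta mm [-1.000e-01 -1.000e-01 -1.291e+02] fs [-1.000e-04 -1.000e-04 -1.614e-01] rows 3 per row [-0.     -0.     -0.0538] yaw 90.01
delta mm [-539.5  -80.2 -129. ] fs [-0.6744 -0.1002 -0.1613] rows 12 per row [-0.0562 -0.0083 -0.0134] yaw 90.01
```

Request:
step_arm(linear=[[0,0,-0.02],[0,0,-0.05],[-0.01,0,-0.05],[-0.04,-0.006,-0.02],[-0.06,-0.009,0],[-0.06,-0.009,0],[-0.06,-0.009,0],[-0.06,-0.009,0],[-0.06,-0.009,0],[-0.06,-0.009,0],[-0.06,-0.009,0],[-0.06,-0.009,0]], turn=[[0,0,0],[0,0,0],[0,0,0],[0,0,0],[0,0,0],[0,0,0],[0,0,0],[0,0,0],[0,0,0],[0,0,0],[0,0,0],[0,0,0]], gripper=[-0.3,-0.3,-0.3,-0.3,-0.3,-0.3,-0.3,-0.3,-0.3,-0.3,-0.3,-0.3])

```text
clock: 17.6
ee_pos: [529.1, -136.3, 303.2]
ee_rot: [[-0.0, 1.0, 0.001], [1.0, 0.0, -0.0], [-0.0, 0.001, -1.0]]
force: [1.2, -0.2, 0.2]
grip_width: 29.6
```

Request:
step_arm(linear=[[-0.06,-0.009,0],[-0.06,-0.009,0.01],[-0.05,-0.004,0.02],[-0.03,0,0.02],[0,0,0],[0,0,0]], turn=[[0,0,0],[0,0,0],[0,0,0],[0,0,0],[0,0,0],[0,0,0]], gripper=[-0.3,-0.3,-0.3,-0.3,-0.3,-0.3])

```text
clock: 18.2
ee_pos: [511.9, -294.4, 262.7]
ee_rot: [[0.001, 1.0, -0.001], [1.0, -0.001, 0.001], [0.001, -0.001, -1.0]]
force: [-0.1, 0.4, 1.0]
grip_width: 29.8
```

```bash
python3 - <<'E'
from h import *
st();c,im=look("wrist",dict(bail=146,basket=46,cup=6,dish=0),"w12")
E
```

```text
t 18.2 pos [ 511.9 -294.4  262.7] yaw 89.96 tilt [-0.0007  0.0008] F [-0.1  0.4  1. ] w 29.8 q [-0.74  0.09  0.14  1.62  0.    0.83]
bail 0.82 [256.8 176.8] [ 514.2 -283.9  146. ]
basket 0.55 [256.3 163.6] [ 514.2 -287.2   46. ]
```

View pics/w12.png

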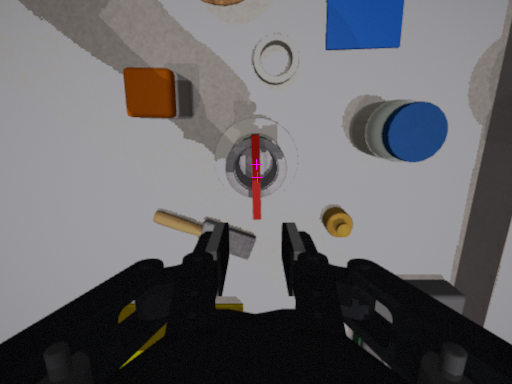

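```bash
python3 - <<'E'
from h import *
c=manip.get_calibration("wrist"); im=cv2.imread("pics/w12_raw.png")
hsv=cv2.cvtColor(im,cv2.COLOR_BGR2HSV); m=cv2.inRange(hsv,(0,150,60),(4,255,255))|cv2.inRange(hsv,(174,150,60),(180,255,255))
m[:120]=0;m[230:]=0;m[:,:235]=0;m[:,275:]=0
ys,xs=np.nonzero(m); print(xs.min(),xs.max(),ys.min(),ys.max())
W=np.array([atz(c,(x,y),149)[:2] for x,y in zip(xs,ys)])
print(cv2.minAreaRect(W.astype(np.float32)))
k=np.polyfit(W[:,1],W[:,0],1);print("slope deg (dx/dy)",np.degrees(k[0]),W[:,1].min(),W[:,1].max(), W.mean(0))
mid=W.mean(0)
dl([np.polyval(k,mid[1]-24),mid[1]-24,126])
E
```

```text
251 260 134 218
((514.3301391601562, -283.9754943847656), (8.036384582519531, 83.40275573730469), 1.1896127462387085)
slope deg (dx/dy) -1.4872243542485604 -325.5986008434379 -242.2252420734125 [ 514.10517591 -282.21750981]
delta mm [-12.4   1.8 138. ] fs [-0.0155  0.0023  0.1725] rows 3 per row [-0.0052  0.0008  0.0575] yaw 90.1
```

Request:
step_arm(linear=[[-0.0178,0.0034,0.02],[0,0,0.04],[0,0,0.045],[0,0,0.04],[0,0,0.017],[0,0,0.008],[0,0,0]], turn=[[0,0,-0.0033],[0,0,0],[0,0,0],[0,0,0],[0,0,0],[0,0,0],[0,0,0]], gripper=[-0.3,-0.3,-0.3,-0.3,-0.3,-0.3,-0.3])

```text
clock: 19.15
ee_pos: [515.2, -308.5, 127.6]
ee_rot: [[-0.021, 1.0, 0.0], [1.0, 0.021, -0.0], [-0.0, 0.0, -1.0]]
force: [-0.4, 0.3, 1.1]
grip_width: 30.2
```

```bash
python3 - <<'E'
from h import *
st();c,im=look("wrist",dict(bail=146),"w13")
E
```

```text
t 19.15 pos [ 515.2 -308.5  127.6] yaw 91.23 tilt [ 0.0003 -0.0004] F [-0.4  0.3  1.1] w 30.2 q [-0.76  0.11 -0.08  1.38 -0.    0.79]
bail 0.85 [249.9 208.7] [ 512.7 -285.   146. ]
```

View pics/w13.png

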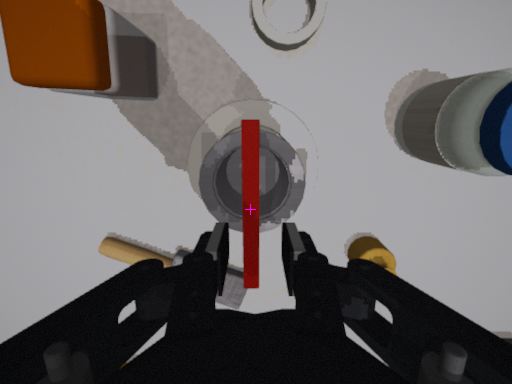

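Request:
step_arm(linear=[[0,-0.0018,0],[0,0,0],[0,0,0],[0,0,0],[0,0,0],[0,0,0]], turn=[[0,0,0],[0,0,0],[0,0,0],[0,0,0],[0,0,0],[0,0,0]], gripper=[-0.3,-1,-1,-1,-1,-1], grip_force=50)

```text
clock: 19.85
ee_pos: [513.7, -309.2, 127.9]
ee_rot: [[-0.021, 1.0, 0.001], [1.0, 0.021, -0.001], [-0.001, 0.001, -1.0]]
force: [-1.0, 0.4, 5.9]
grip_width: 6.7
```

```bash
python3 - <<'E'
from h import *
st();c,im=look("wrist",dict(bail=146),"w14")
E
```

```text
t 19.85 pos [ 513.7 -309.2  127.9] yaw 91.19 tilt [ 0.0007 -0.0013] F [-1.   0.4  5.9] w 6.7 q [-0.76  0.11 -0.09  1.38 -0.    0.79]
bail 0.77 [256.5 205.6] [ 514.4 -284.1  146. ]
```

View pics/w14.png

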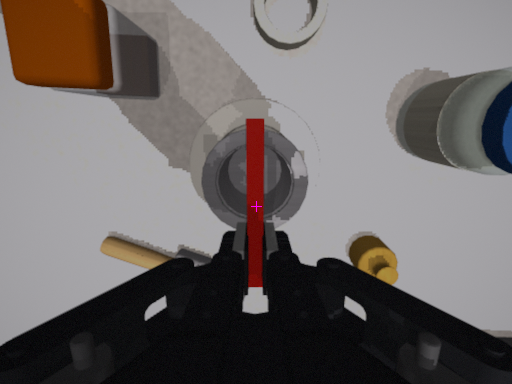

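Request:
step_arm(linear=[[0,0,-0.008],[0,0,-0.015],[0,0,-0.02],[0,0,-0.025],[0,0,-0.035],[0,0,-0.04],[0,0,-0.035],[0,0,-0.01],[0,0,0]], turn=[[0,0,0],[0,0,0],[0,0,0],[0,0,0],[0,0,0],[0,0,0],[0,0,0],[0,0,0],[0,0,0]], gripper=[-1,-1,-1,-1,-1,-1,-1,-1,-1])

```text
clock: 20.85
ee_pos: [514.1, -309.1, 279.4]
ee_rot: [[-0.021, 1.0, 0.002], [1.0, 0.021, -0.002], [-0.002, 0.002, -1.0]]
force: [0.1, 0.5, -2.4]
grip_width: 6.3
```

```bash
python3 - <<'E'
from h import *
st();c,im=look("wrist",dict(bail=296,cup=6,dish=0),"w15")
dl([400,293-25,278])
E
```

```text
t 20.85 pos [ 514.1 -309.1  279.4] yaw 91.21 tilt [ 0.0023 -0.0021] F [ 0.1  0.5 -2.4] w 6.3 q [-0.76  0.12  0.2   1.65  0.    0.79]
bail 0.75 [254.7 206.7] [ 513.9 -285.2  296. ]
dish 0.28 [175.   90.3] [ 396.3 -207.1    0. ]
delta mm [ 578.5 -100.9   -1.2] fs [ 0.7231 -0.1261 -0.0014] rows 13 per row [ 0.0556 -0.0097 -0.0001] yaw 91.21
```

View pics/w15.png

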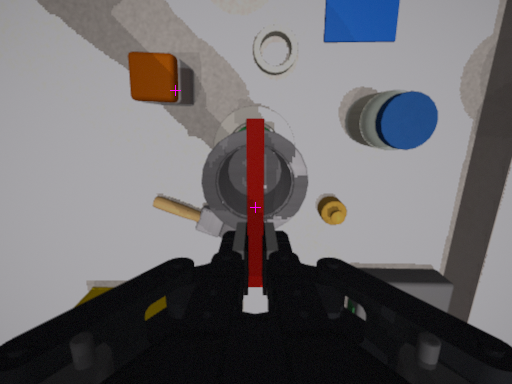

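Request:
step_arm(linear=[[0.0,0,0],[0.03,-0.01,0],[0.055,-0.0125,0],[0.06,-0.0125,0],[0.06,-0.0125,0],[0.06,-0.0125,0],[0.06,-0.0125,0],[0.06,-0.0125,0],[0.06,-0.0125,0],[0.06,-0.0125,0],[0.06,-0.0125,0],[0.06,-0.0125,0]], turn=[[0,0,0.0033],[0,0,0],[0,0,0],[0,0,0],[0,0,0],[0,0,0],[0,0,0],[0,0,0],[0,0,0],[0,0,0],[0,0,0],[0,0,0]], gripper=[-1,-1,-1,-1,-1,-1,-1,-1,-1,-1,-1,-1])

```text
clock: 22.25
ee_pos: [404.3, 193.1, 276.9]
ee_rot: [[0.001, 1.0, -0.0], [1.0, -0.001, -0.0], [-0.0, -0.0, -1.0]]
force: [0.3, -0.8, -0.7]
grip_width: 7.1
```

```bash
python3 - <<'E'
from h import *
st();dl([393,268,240])
E
```

```text
t 22.25 pos [404.3 193.1 276.9] yaw 89.95 tilt [-0.0001 -0.0001] F [ 0.3 -0.8 -0.7] w 7.1 q [ 0.15 -0.34 -0.23  1.68 -0.    1.72]
delta mm [ 74.9 -11.3  36.9] fs [ 0.0936 -0.0142  0.0461] rows 2 per row [ 0.0468 -0.0071  0.023 ] yaw 89.95
```

Request:
step_arm(linear=[[0.035,-0.006,0],[0.035,-0.005,0],[0.0236,-0.003,0.02],[0,0,0.035],[0,0,0.035],[0,0,0.025],[0,0,0.015],[0,0,0],[0,0,0]], turn=[[0,0,0],[0,0,0],[0,0,0],[0,0,0],[0,0,0],[0,0,0],[0,0,0],[0,0,0],[0,0,0]], gripper=[-1,-1,-1,-1,-1,-1,-1,-1,-1])

```text
clock: 23.15
ee_pos: [394.3, 266.1, 174.0]
ee_rot: [[0.0, 1.0, 0.0], [1.0, -0.0, 0.0], [0.0, 0.0, -1.0]]
force: [0.2, -0.5, -1.0]
grip_width: 6.6
```

```bash
python3 - <<'E'
from h import *
st();c,im=look("wrist",dict(bail=190,empty_hook=155),"w16")
look("side",dict(bail=190,empty_hook=155),"s16")
i=cv2.imread("pics/s16_raw.png");cv2.imwrite("pics/s16z.png",cv2.resize(i[200:350,60:260],None,fx=3.8,fy=3.8,interpolation=cv2.INTER_CUBIC))
E
```

```text
t 23.15 pos [394.3 266.1 174. ] yaw 89.99 tilt [0.0005 0.    ] F [ 0.2 -0.5 -1. ] w 6.6 q [ 0.32 -0.29 -0.37  1.48 -0.    1.89]
bail 0.97 [252.2 205.2] [393.4 290.7 190. ]
empty_hook 0.6 [254.5 208.8] [394.5 276.9 155. ]
empty_hook 0.57 [373.3 183.3] [467.5 293.3 155. ]
bail 0.86 [192.7 289.4] [400.1 289.8 190. ]
empty_hook 0.74 [168.9 286. ] [466.5 290.7 155. ]
```

View pics/w16.png

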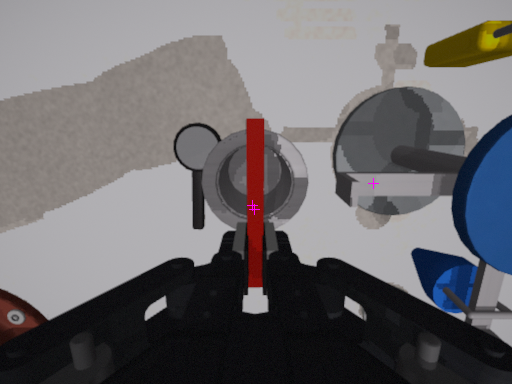

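View pics/s16z.png

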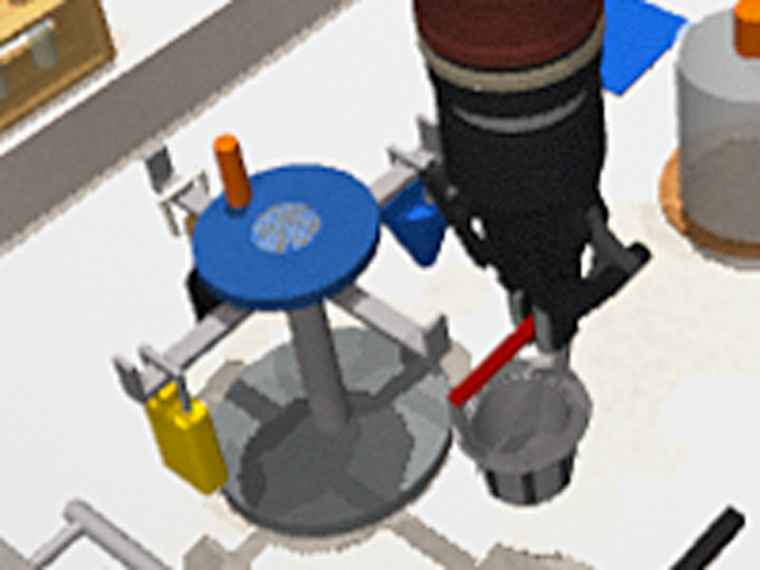

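Request:
step_arm(linear=[[0.0015,0.01,0],[0.001,0.018,0],[0,0.02,0],[0,0.02,0],[0,0.015,0],[0,0.0084,0],[0,0,0]], turn=[[0,0,0],[0,0,0],[0,0,0],[0,0,0],[0,0,0],[0,0,0],[0,0,0]], gripper=[-1,-1,-1,-1,-1,-1,-1])

```text
clock: 24.15
ee_pos: [468.0, 268.0, 173.1]
ee_rot: [[0.0, 1.0, -0.0], [1.0, -0.0, -0.0], [-0.0, -0.0, -1.0]]
force: [0.5, -0.4, -0.5]
grip_width: 7.0
```

```bash
python3 - <<'E'
from h import *
st();c,im=look("wrist",dict(bail=190,empty_hook=155),"w17")
look("side",dict(bail=190,empty_hook=155),"s17")
i=cv2.imread("pics/s17_raw.png");cv2.imwrite("pics/s17z.png",cv2.resize(i[200:350,60:260],None,fx=3.8,fy=3.8,interpolation=cv2.INTER_CUBIC))
E
```

```text
t 24.15 pos [468.  268.  173.1] yaw 89.99 tilt [-0.0002 -0.0002] F [ 0.5 -0.4 -0.5] w 7.0 q [ 0.28 -0.08 -0.2   1.46 -0.    1.85]
bail 0.58 [255.  206.8] [468.5 292.1 190. ]
empty_hook 0.81 [251.3 186.3] [466.2 293.6 155. ]
bail 0.76 [162.7 274.2] [472.8 295.2 190. ]
empty_hook 0.74 [170.1 285.3] [465.8 288.  155. ]
```

View pics/w17.png

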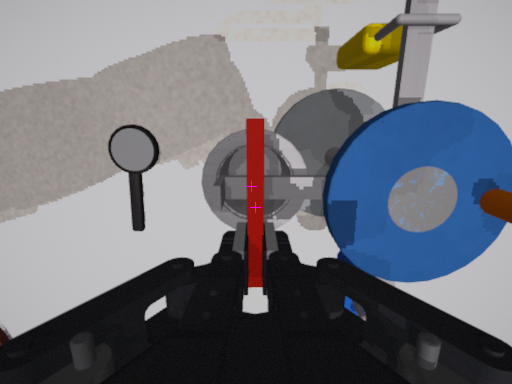

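View pics/s17z.png

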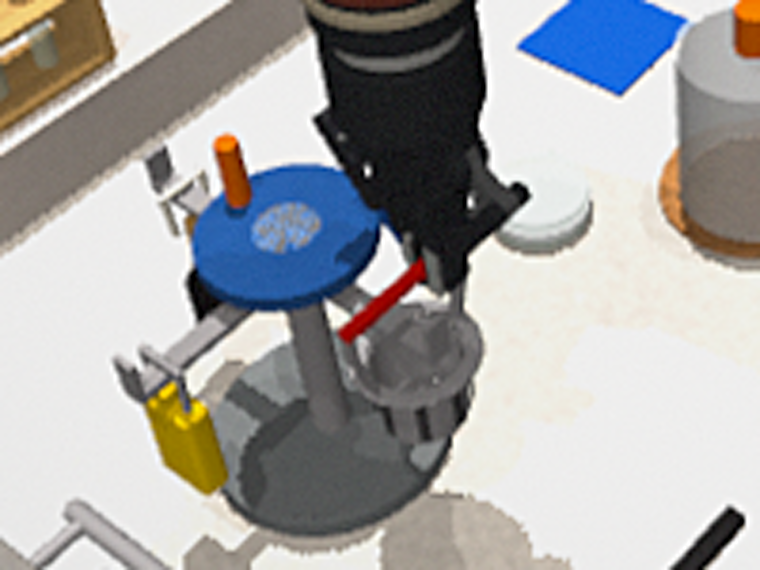

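Request:
step_arm(linear=[[0,0,0.015],[0,0,0.015],[0,0,0.007],[0,0,0.0025],[0,0,0],[0,0,0]], turn=[[0,0,0],[0,0,0],[0,0,0],[0,0,0],[0,0,0],[0,0,0]], gripper=[-1,-1,-1,-1,-1,-1])

```text
clock: 25.05
ee_pos: [467.4, 268.2, 142.0]
ee_rot: [[-0.0, 1.0, 0.0], [1.0, 0.0, 0.0], [0.0, 0.0, -1.0]]
force: [0.7, 0.4, -0.8]
grip_width: 7.0
```

```bash
python3 - <<'E'
from h import *
st()
E
```

```text
t 25.05 pos [467.4 268.2 142. ] yaw 90.02 tilt [0.0004 0.    ] F [ 0.7  0.4 -0.8] w 7.0 q [ 0.28 -0.08 -0.25  1.4  -0.    1.85]
```

Request:
step_arm(linear=[[0,0,0.0012],[0,0,0.0012],[0,0,0]], turn=[[0,0,0],[0,0,0],[0,0,0]], gripper=[-1,-1,-1])

```text
clock: 25.35
ee_pos: [467.3, 268.2, 139.9]
ee_rot: [[-0.0, 1.0, 0.0], [1.0, 0.0, -0.0], [-0.0, 0.0, -1.0]]
force: [-0.6, -0.1, -1.3]
grip_width: 6.6
```

```bash
python3 - <<'E'
from h import *
st()
E
```

```text
t 25.35 pos [467.3 268.2 139.9] yaw 90.02 tilt [ 0.0003 -0.0001] F [-0.6 -0.1 -1.3] w 6.6 q [ 0.28 -0.08 -0.25  1.4  -0.    1.85]
```

Request:
step_arm(linear=[[0,0,0.0012],[0,0,0.0008],[0,0,0]], turn=[[0,0,0],[0,0,0],[0,0,0]], gripper=[-1,-1,-1])

```text
clock: 25.65
ee_pos: [467.5, 268.4, 139.3]
ee_rot: [[-0.0, 1.0, 0.001], [1.0, 0.0, 0.001], [0.001, 0.001, -1.0]]
force: [-3.0, -0.9, 7.9]
grip_width: 6.5
```

```bash
python3 - <<'E'
from h import *
st()
c,im=look("wrist",dict(bail=158,empty_hook=155),"w18")
look("side",dict(bail=158,empty_hook=155),"s18")
i=cv2.imread("pics/s18_raw.png");cv2.imwrite("pics/s18z.png",cv2.resize(i[240:330,110:230],None,fx=6,fy=6,interpolation=cv2.INTER_CUBIC))
E
```

```text
t 25.65 pos [467.5 268.4 139.3] yaw 90.03 tilt [0.0011 0.0005] F [-3.  -0.9  7.9] w 6.5 q [ 0.28 -0.08 -0.26  1.39  0.    1.85]
empty_hook 0.78 [252.5 203.9] [466.7 293.5 155. ]
bail 0.91 [167.1 282.8] [473.1 288.4 158. ]
bail 0.31 [149.5 313.5] [447.9 361.1 158. ]
empty_hook 0.81 [169.5 287.6] [462.7 292.9 155. ]
empty_hook 0.53 [298.7 188.7] [ 418.8 -128.5  155. ]
```

View pics/s18z.png

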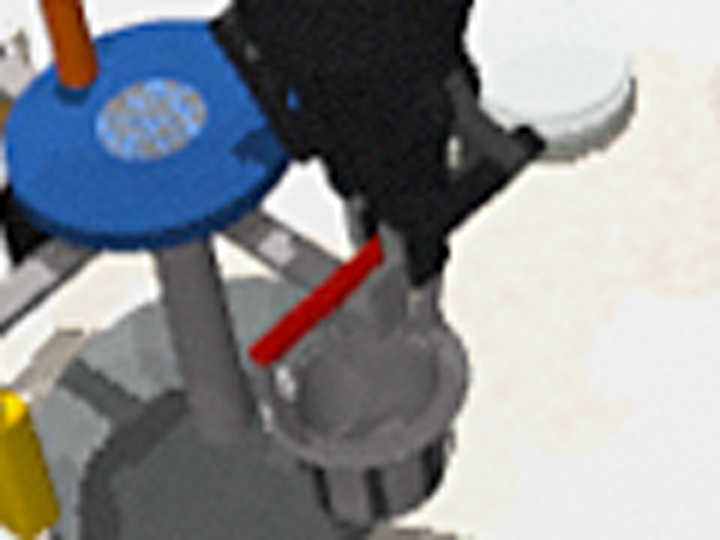

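View pics/w18.png

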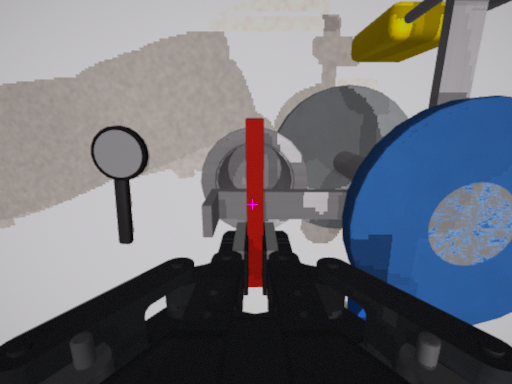

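Request:
step_arm(linear=[[0,0,-0.0005],[0,0,0],[0,0,0],[0,0,0],[0,0,0],[0,0,0]], turn=[[0,0,0],[0,0,0],[0,0,0],[0,0,0],[0,0,0],[0,0,0]], gripper=[-0.8,-0.7,-0.6,-0.4,-0.35,-0.35])

```text
clock: 26.55
ee_pos: [467.2, 268.2, 138.5]
ee_rot: [[-0.0, 1.0, -0.0], [1.0, 0.0, -0.0], [-0.0, -0.0, -1.0]]
force: [0.2, 0.9, -0.3]
grip_width: 27.5
```

```bash
python3 - <<'E'
from h import *
st()
c,im=look("wrist",dict(bail=158,empty_hook=155),"w19")
E
```

```text
t 26.55 pos [467.2 268.2 138.5] yaw 90.02 tilt [-0.0001 -0.0001] F [ 0.2  0.9 -0.3] w 27.5 q [ 0.28 -0.08 -0.26  1.39 -0.    1.85]
bail 0.76 [253.8 207.5] [467.1 292.7 158. ]
bail 0.53 [121.7 199.2] [404.4 296.9 158. ]
empty_hook 0.96 [252.7 205.5] [466.6 292.7 155. ]
```

View pics/w19.png

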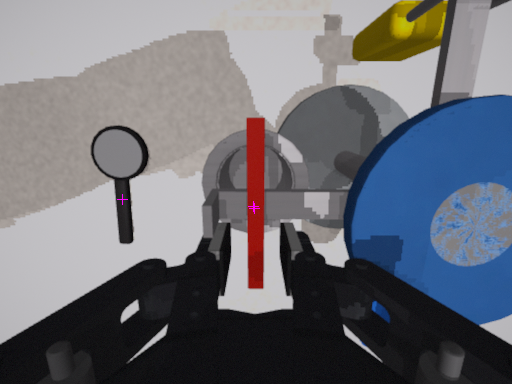

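Request:
step_arm(linear=[[0,0,-0.01],[0,0,-0.02],[0,0,-0.03],[0,0,-0.05],[0,0,-0.05],[0,0,-0.03],[0,0,0]], turn=[[0,0,0],[0,0,0],[0,0,0],[0,0,0],[0,0,0],[0,0,0],[0,0,0]], gripper=[-0.35,-0.35,-0.35,-0.35,-0.35,-0.35,-0.35])

```text
clock: 27.4
ee_pos: [468.7, 268.6, 296.3]
ee_rot: [[-0.0, 1.0, 0.007], [1.0, 0.0, 0.002], [0.002, 0.007, -1.0]]
force: [0.4, -0.2, 0.5]
grip_width: 27.7
```

```bash
python3 - <<'E'
from h import *
st()
c,im=look("wrist",dict(bail=158,empty_hook=155),"w20")
dl([512,-310,290])
E
```

```text
t 27.4 pos [468.7 268.6 296.3] yaw 90.02 tilt [0.0073 0.0019] F [ 0.4 -0.2  0.5] w 27.7 q [ 0.28 -0.06  0.05  1.67 -0.    1.85]
bail 0.57 [253.7 158.4] [469.1 294.2 158. ]
empty_hook 0.66 [253.1 159.9] [468.4 292.2 155. ]
delta mm [-578.2   44.7    0.6] fs [-0.7227  0.0558  0.0008] rows 13 per row [-0.0556  0.0043  0.0001] yaw 90.02
```

View pics/w20.png

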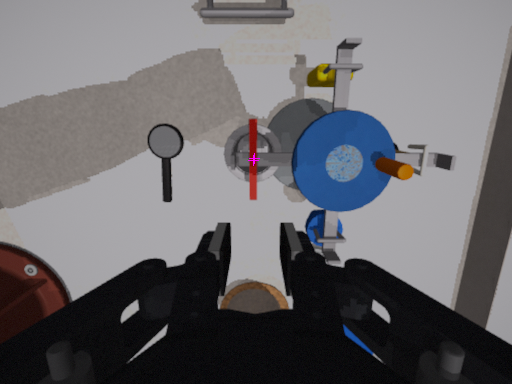

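Request:
step_arm(linear=[[-0.03,0.003,0],[-0.055,0.004,0],[-0.06,0.005,0],[-0.06,0.005,0],[-0.06,0.005,0],[-0.06,0.005,0],[-0.06,0.005,0],[-0.06,0.005,0],[-0.06,0.005,0],[-0.06,0.005,0],[-0.06,0.005,0],[-0.06,0.004,0]], turn=[[0,0,0],[0,0,0],[0,0,0],[0,0,0],[0,0,0],[0,0,0],[0,0,0],[0,0,0],[0,0,0],[0,0,0],[0,0,0],[0,0,0]], gripper=[-0.35,0,0.4,1,1,1,1,1,1,1,1,1])

```text
clock: 28.75
ee_pos: [511.5, -281.4, 289.3]
ee_rot: [[-0.0, 1.0, -0.001], [1.0, 0.0, 0.001], [0.001, -0.001, -1.0]]
force: [0.4, -0.4, 0.8]
grip_width: 85.4
```

Request:
step_arm(linear=[[-0.03,0.001,0],[0,0,0],[0,0,0]], turn=[[0,0,0],[0,0,0],[0,0,0]], gripper=[1,1,1])

```text
clock: 29.05
ee_pos: [512.5, -303.6, 289.4]
ee_rot: [[0.001, 1.0, -0.002], [1.0, -0.001, 0.002], [0.002, -0.002, -1.0]]
force: [-0.0, 0.8, -0.0]
grip_width: 85.5
```

```bash
python3 - <<'E'
from h import *
st()
c,im=look("wrist",dict(cup=6,dish=0),"w21")
E
```

```text
t 29.05 pos [ 512.5 -303.6  289.4] yaw 89.96 tilt [-0.0017  0.0018] F [-0.   0.8 -0. ] w 85.5 q [-0.75  0.12  0.22  1.67  0.    0.82]
cup 0.59 [254.1 151.8] [ 511.5 -288.3    6. ]
```

View pics/w21.png

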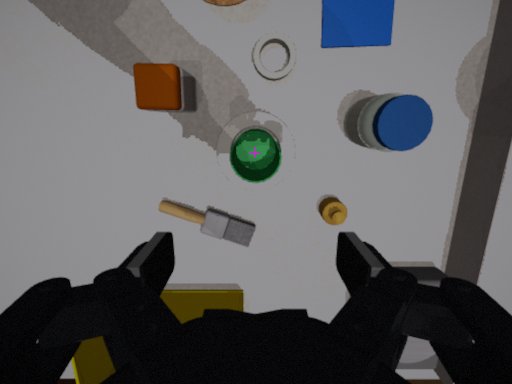

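```bash
python3 - <<'E'
from h import *
c=manip.get_calibration("wrist"); im=cv2.imread("pics/w21_raw.png")
cn,s=blob(im,(60,100,20),(90,255,255),(255,155)); print(s)
P=np.array([atz(c,p,91)[:2] for p in cn])
q=least_squares(lambda v:np.hypot(*(P-v[:2]).T)-v[2],[512,-285,33],loss="soft_l1"); print("rim",q.x)
dl([q.x[0],q.x[1],45])
E
```

```text
[ 231  129   50   54 2086]
rim [ 514.21288042 -283.45125455   32.04138903]
delta mm [ 19.    1.2 245.6] fs [0.0238 0.0015 0.307 ] rows 6 per row [0.004  0.0002 0.0512] yaw 90.09
```

Request:
step_arm(linear=[[0.0236,0.0013,0.03],[0,0,0.05],[0,0,0.055],[0,0,0.05],[0,0,0.035],[0,0,0],[0,0,0]], turn=[[0,0,0],[0,0,0],[0,0,0],[0,0,0],[0,0,0],[0,0,0],[0,0,0]], gripper=[1,1,1,1,1,1,1])

```text
clock: 29.9
ee_pos: [514.3, -284.2, 115.7]
ee_rot: [[-0.001, 1.0, 0.0], [1.0, 0.001, -0.0], [-0.0, 0.0, -1.0]]
force: [-1.0, -0.1, 0.4]
grip_width: 85.5
```

```bash
python3 - <<'E'
from h import *
st()
c,im=look("wrist",dict(cup=6,dish=0),"w22")
cn,s=blob(im,(60,100,20),(90,255,255),(255,210)); print(s)
P=np.array([atz(c,p,91)[:2] for p in cn])
q=least_squares(lambda v:np.hypot(*(P-v[:2]).T)-v[2],[512,-285,33],loss="soft_l1"); print("rim",q.x)
dl([q.x[0],q.x[1],45])
E
```

```text
t 29.9 pos [ 514.3 -284.2  115.7] yaw 90.08 tilt [ 0.0002 -0.0002] F [-1.  -0.1  0.4] w 85.5 q [-0.73  0.08 -0.14  1.35 -0.    0.84]
cup 0.76 [251.  188.8] [ 511.1 -284.1    6. ]
dish 0.49 [131.5  98.8] [ 403.2 -201.6    0. ]
[ 204  157   98  110 8084]
rim [ 513.18662512 -282.00998673   33.66866721]
delta mm [ 3.8 -2.2 72.3] fs [ 0.0048 -0.0028  0.0903] rows 2 per row [ 0.0024 -0.0014  0.0452] yaw 90.04
```

View pics/w22.png

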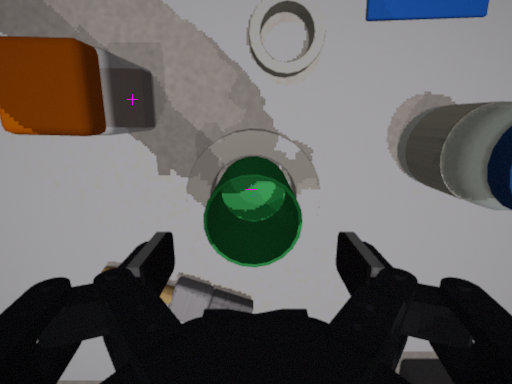

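Request:
step_arm(linear=[[0.0012,-0.0015,0.01],[0,0,0.03],[0,0,0.03],[0,0,0.018],[0,0,0]], turn=[[0,0,0],[0,0,0],[0,0,0],[0,0,0],[0,0,0]], gripper=[1,1,1,1,1])

```text
clock: 30.55
ee_pos: [511.7, -283.0, 42.2]
ee_rot: [[-0.0, 1.0, -0.002], [1.0, 0.0, 0.002], [0.002, -0.002, -1.0]]
force: [-0.1, -0.8, -0.0]
grip_width: 85.0
```

```bash
python3 - <<'E'
from h import *
st()
c,im=look("wrist",dict(cup=6,dish=0),"w23")
E
```

```text
t 30.55 pos [ 511.7 -283.    42.2] yaw 90.01 tilt [-0.0025  0.0021] F [-0.1 -0.8 -0. ] w 85.0 q [-0.73  0.12 -0.24  1.22 -0.    0.84]
cup 0.87 [254.5 217.3] [ 511.8 -284.3    6. ]
```

View pics/w23.png

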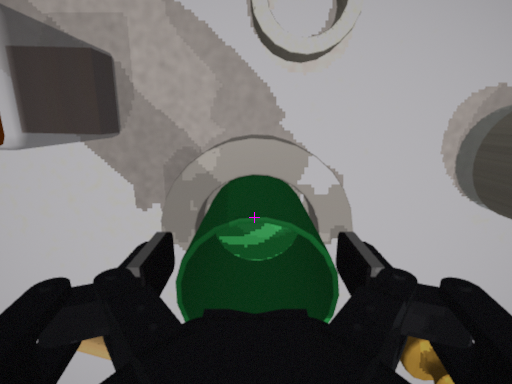

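Well centred. Close on the cup.

Request:
step_arm(linear=[[0,0,0],[0,0,0],[0,0,0],[0,0,0],[0,0,0]], turn=[[0,0,0],[0,0,0],[0,0,0],[0,0,0],[0,0,0]], gripper=[0.3,0,0,0,0], grip_force=30)

```text
clock: 31.2
ee_pos: [513.7, -284.7, 46.0]
ee_rot: [[-0.0, 1.0, 0.002], [1.0, 0.0, -0.002], [-0.002, 0.002, -1.0]]
force: [-0.4, 0.7, 5.7]
grip_width: 66.6
```

```bash
python3 - <<'E'
from h import *
st()
c,im=look("wrist",dict(cup=6,dish=0),"w24")
E
```

```text
t 31.2 pos [ 513.7 -284.7   46. ] yaw 90.02 tilt [ 0.0018 -0.0018] F [-0.4  0.7  5.7] w 66.6 q [-0.73  0.11 -0.23  1.22 -0.    0.84]
cup 0.84 [254.2 212.8] [ 513.7 -284.2    6. ]
```

View pics/w24.png

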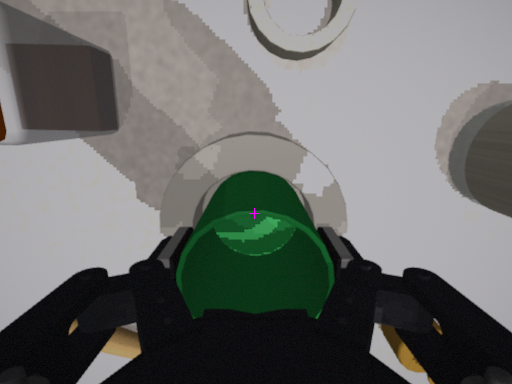

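Request:
step_arm(linear=[[0,0,-0.008],[0,0,-0.02],[0,0,-0.035],[0,0,-0.045],[0,0,-0.045],[0,0,-0.03],[0,0,0]], turn=[[0,0,0],[0,0,0],[0,0,0],[0,0,0],[0,0,0],[0,0,0],[0,0,0]], gripper=[0,0,0,0,0,0,0])

```text
clock: 32.05
ee_pos: [514.4, -285.3, 196.5]
ee_rot: [[-0.0, 1.0, 0.006], [1.0, 0.0, -0.005], [-0.005, 0.006, -1.0]]
force: [0.7, -0.0, -1.0]
grip_width: 66.3
```

```bash
python3 - <<'E'
from h import *
st(); dl([654.5,-160,192]);dl([654.5,-88,192])
E
```

```text
t 32.05 pos [ 514.4 -285.3  196.5] yaw 90.02 tilt [ 0.0056 -0.005 ] F [ 0.7 -0.  -1. ] w 66.3 q [-0.73  0.05 -0.02  1.49 -0.    0.84]
delta mm [125.3 140.1   4.6] fs [0.1566 0.1751 0.0058] rows 4 per row [0.0392 0.0438 0.0014] yaw 90.02
delta mm [197.3 140.1   4.3] fs [0.2466 0.1751 0.0053] rows 6 per row [0.0411 0.0292 0.0009] yaw 90.02
```

Request:
step_arm(linear=[[0.02,0.02,0],[0.035,0.035,0],[0.04,0.042,0],[0.04,0.042,0],[0.0216,0.0361,0],[0,0,0],[0,0,0]], turn=[[0,0,0],[0,0,0],[0,0,0],[0,0,0],[0,0,0],[0,0,0],[0,0,0]], gripper=[0,0,0,0,0,0,0])

```text
clock: 32.75
ee_pos: [652.8, -158.0, 190.0]
ee_rot: [[-0.002, 1.0, -0.001], [1.0, 0.002, 0.0], [0.0, -0.001, -1.0]]
force: [0.1, 0.3, -0.8]
grip_width: 66.2
```

```bash
python3 - <<'E'
from h import *
st(); c,im=look("wrist",dict(blue_mat=0,cup=155),"w25")
cn,s=blob(im,(100,120,40),(130,255,255),(255,70)); print(s)
P=np.array([atz(c,p,4)[:2] for p in cn],np.float32)
print("blue",cv2.minAreaRect(P)); dl([654.5,-88,52])
E
```

```text
t 32.75 pos [ 652.8 -158.   190. ] yaw 90.09 tilt [-0.0014  0.0003] F [ 0.1  0.3 -0.8] w 66.2 q [-0.43  0.32  0.27  1.52 -0.    1.14]
blue_mat 0.62 [257.5 113.5] [656.1 -86.9   0. ]
blue_mat 0.44 [102.9 332.6] [ 428.4 -399.1    0. ]
cup 0.85 [255.4 213.1] [ 653.6 -155.9  155. ]
cup 0.16 [103.  330.5] [ 533.5 -254.1  155. ]
[ 213   68   87   90 7377]
blue ((655.4918823242188, -87.91629028320312), (98.2398681640625, 98.25961303710938), 1.8807791471481323)
delta mm [ 71.5   2.3 138.8] fs [0.0894 0.0029 0.1736] rows 4 per row [0.0223 0.0007 0.0434] yaw 89.96
```

View pics/w25.png

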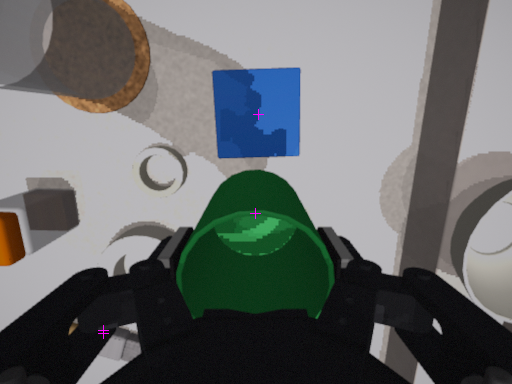

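Request:
step_arm(linear=[[0.03,0.0015,0],[0.04,0.001,0],[0.019,0.001,0.02],[0,0,0.04],[0,0,0.045],[0,0,0.04],[0,0,0.02],[0,0,0.013],[0,0,0],[0,0,0]], turn=[[0,0,0],[0,0,0],[0,0,0],[0,0,0],[0,0,0],[0,0,0],[0,0,0],[0,0,0],[0,0,0],[0,0,0]], gripper=[0,0,0,0,0,0,0,0,0,0])

```text
clock: 33.9
ee_pos: [656.5, -88.0, 50.0]
ee_rot: [[0.0, 1.0, 0.002], [1.0, -0.0, -0.001], [-0.001, 0.002, -1.0]]
force: [0.6, -0.1, -0.0]
grip_width: 66.8
```

```bash
python3 - <<'E'
from h import *
st(); c,im=look("wrist",dict(blue_mat=0,cup=6),"w26"); dl([655,-88.3,44])
E
```

```text
t 33.9 pos [656.5 -88.   50. ] yaw 90.0 tilt [ 0.002  -0.0008] F [ 0.6 -0.1 -0. ] w 66.8 q [-0.33  0.33  0.03  1.26 -0.    1.24]
cup 0.97 [252.5 216.7] [655.3 -91.9   6. ]
delta mm [-0.4 -1.7  6. ] fs [-0.0006 -0.0022  0.0075] rows 1 per row [-0.0006 -0.0022  0.0075] yaw 90.01
```

View pics/w26.png

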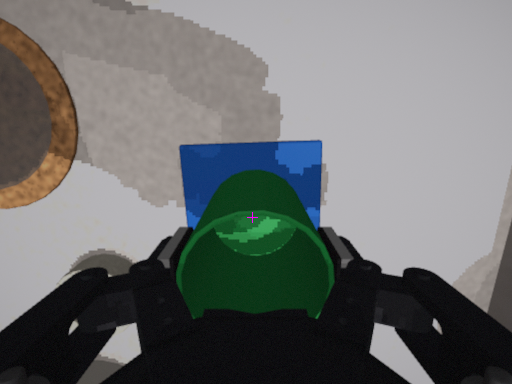

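Request:
step_arm(linear=[[0,-0.0018,0.003],[0,0,0.003],[0,0,0.0012],[0,0,0]], turn=[[0,0,0],[0,0,0],[0,0,0],[0,0,0]], gripper=[0,0,0,0])

```text
clock: 34.45
ee_pos: [654.5, -87.5, 44.0]
ee_rot: [[-0.0, 1.0, 0.001], [1.0, 0.0, -0.001], [-0.001, 0.001, -1.0]]
force: [-5.4, 1.7, 10.2]
grip_width: 66.3
```

```bash
python3 - <<'E'
from h import *
st()
E
```

```text
t 34.45 pos [654.5 -87.5  44. ] yaw 90.03 tilt [ 0.0009 -0.0006] F [-5.4  1.7 10.2] w 66.3 q [-0.33  0.33  0.01  1.25 -0.    1.24]
```

Contact. Open and rise.

Request:
step_arm(linear=[[0,0,-0.0005],[0,0,0],[0,0,0],[0,0,0],[0,0,-0.01],[0,0,-0.03],[0,0,-0.05],[0,0,-0.06],[0,0,-0.06],[0,0,-0.06],[0,0,-0.03],[0,0,0]], turn=[[0,0,0],[0,0,0],[0,0,0],[0,0,0],[0,0,0],[0,0,0],[0,0,0],[0,0,0],[0,0,0],[0,0,0],[0,0,0],[0,0,0]], gripper=[0.7,1,1,1,1,1,1,1,1,1,1,1])

```text
clock: 35.65
ee_pos: [655.7, -87.9, 288.7]
ee_rot: [[-0.0, 1.0, 0.007], [1.0, 0.0, -0.003], [-0.003, 0.007, -1.0]]
force: [0.3, 0.1, -0.3]
grip_width: 85.4
```

```bash
python3 - <<'E'
from h import *
st(); c,im=look("wrist",dict(blue_mat=0,cup=4,cork_mat=0,cover=4),"w27")
look("top",dict(cover=4,cup=4,bail=158),"t27"); look("side",dict(bail=158,cup=4,cover=4),"s27")
E
```

```text
t 35.65 pos [655.7 -87.9 288.7] yaw 90.02 tilt [ 0.0074 -0.0026] F [ 0.3  0.1 -0.3] w 85.4 q [-0.33  0.32  0.44  1.69 -0.    1.24]
cup 0.81 [253.1 159.8] [655.7 -86.7   4. ]
cup 0.19 [272.  245.9] [ 688.1 -236.6    4. ]
cover 0.94 [128.8 117.1] [467.3 -21.4   4. ]
cup 0.45 [298.6 201. ] [ 540.3 -152.3    4. ]
bail 0.82 [129.4 223.7] [464.4 295.3 158. ]
bail 0.85 [167.2 285.6] [467.9 293.5 158. ]
cup 0.6 [221.2 203.6] [ 662.6 -106.6    4. ]
cover 0.65 [217.9 212.2] [646.  -70.9   4. ]
cover 0.61 [241.4 181.2] [ 679.8 -229.     4. ]
```

View pics/w27.png

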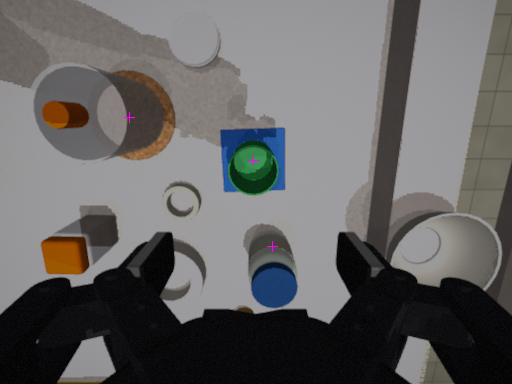

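View pics/t27.png

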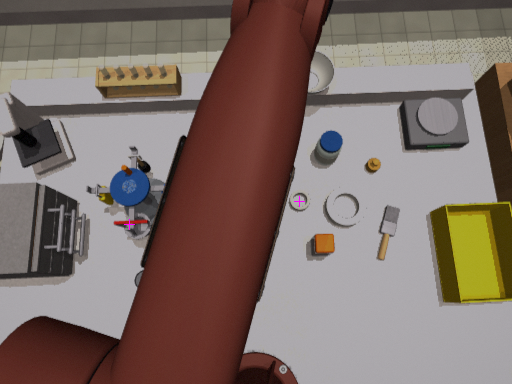

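View pics/s27.png

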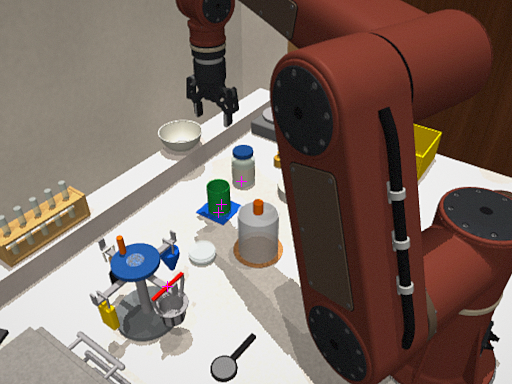

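```bash
python3 - <<'E'
from h import *
print(manip.sign_off())
E
```

```text
the job is handed in; nothing more can be done
None
```

The sieve set is taken apart in the order asked, and I handed the job in at about 36 s of the 72 s allowed.

- **Cover:** it stands knob up on the cork mat. The wrist camera put its rim centre within about 3 mm of the mat's measured centre.
- **Carousel:** I turned it by the crank so that the empty hook points to the front. The arm's edges measured within about 0.5° of straight ahead in the wrist picture.
- **Basket:** it hangs by the middle of its strap on that hook, about 1 to 2 mm from the measured seat. The last side view agreed. The last top-view reading was a little farther off, about 3 mm.
- **Cup:** it stands upright on the blue mat, about 1 to 2 mm from its centre.

**Dish and bystanders:** they look unmoved in the last pictures, by eye only. The dish was never found with good confidence after the cup came out.

**Forces:** the readings after each move never went above about 16 N.

**Low-confidence reports:** in the last top and side pictures the networks named the tape or the blue jar as the cup or cover. I ignored those because the pictures showed otherwise. In the top picture the arm hid the cover and the cup. The carousel angle was not measured again after the basket was hung.

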